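# Fetch the printed housing from behind the hardware jars and weigh it

### The arm

A 6-joint arm with a two-finger parallel gripper is mounted at the origin on the work surface. World frame = base frame: x ahead of the robot, y to its left, z up, the work surface at z = 0. Lengths are in mm, angles in degrees, forces in N, time in s.
With the tool pointing down it reaches from about 300 to 850 mm from the base axis. Payload 5.4 kg.
Tool frame: the origin (TCP) lies midway between the tips of the shut fingers; the grasp point (between the pads) lies robot.grip_depth behind it (robot.grip_depth is the distance from the TCP to the grasp point, in mm); z points along the fingers, y is the line along which they close (so a half turn about z gives the same grasp; the last joint's range is limited). The gripper opens to 85 mm and grips with 20 to 120 N. Pads are 22 mm wide; open, the fingers measure 114 mm over their backs; the gripper's body (76 mm by 85 mm) begins 54 mm behind the grasp point. The pads swing forward as they close: fully open they stand 13 mm farther back than shut.
Start: joints at [-79.36, 9.076, 91.501, -0, 79.423, -12.038], TCP at [221.665, -530.538, 231.299] pointing down, gripper open.
Joint ranges: [-166.64, 166.64], [-54.1, 131.32], [10.49, 154.53], [-73.88, 253.88], [9.74, 151.15], [-171.62, 171.62]. Speed limits (degrees/s): [147.25, 147.25, 180, 180, 180, 180].

### API

Orientations are given as a 3x3 rotation matrix whose columns are the frame's x, y, z axes.
In Python, from workcell import robot gives the robot as it stands.
- The arm moves only by the tool servo_tool, never from a script. Its argument "increments" is a list of rows, each a list of 6 numbers: the shift along the tool's x, y, z in m, then the turn, a rotation vector about the tool's x, y, z in degrees. A call has 1 to 8 rows; each row shifts and turns the commanded pose from where the row before left it, along the tool's axes as they then stand; what a row does not reach is not made up. A row lasts 1/8 s, in which the tool goes at most 62.5 mm and 10.7 degrees, less where a joint would pass 70% of its speed; a pose out of reach is approached as far as the arm can. A call is refused whole if a number of a shift passes 0.0625 or a number of a turn 10.7, either way. A call with a gripper value outside its range is refused whole. "gripper" is the finger opening in m, from 0 to 0.0854, set as the call begins (left out, the last holds). The fingers move at their own pace and stop on an object; "newtons" is the grip in N (left out, the last holds). Time passes only in rows, so rows that do not move let the fingers close. It gives the time, the measured TCP pose, the force, the opening and the grip force at its end, in the units of the state.
- robot.observe(): the state, without advancing time (a new reading comes with each control period).
- robot.grab_frame(name): name is "scene" or "top" or "wrist"; returns the picture (400x640x3 uint8, blue, green, red); there is no depth.
- robot.get_calibration(name): a dict with "K" (3x3 intrinsics, pixels), "extrinsics" (4x4, takes a point from camera to world coordinates). Camera axes: x right, y down, z forward; pixel columns grow to the right and rows downward; lengths in mm; the calibration is good to about 2 mm. A picture is of the moment at which its call begins: read the wrist's pose just before it. get_calibration takes no time and is no camera call; for the wrist camera it gives the pose at the moment of the call.
- robot.finish_job(): hands the job in; it is judged then, once.
Trained networks look in the newest picture that a camera, given by its name, has taken for a name from the list of things; names that differ only in an ending like _2 or _b are one class to them, and where a whole thing is asked for, a point or a joint stands for the part that bears it (a point fixed in the world has none). Each returns a list of dicts, best first, with "confidence" (0 to 1); they miss things now and then, are a little off and sometimes report something else, mostly with a low value. They report only what shows in the picture. A call takes as long as a camera call. They do not tell look-alikes from the thing itself.
- robot.regions_of(target, camera): "pixels" (400x640 bool, what is visible of it) and "extent" ([left, top, width, height] in pixels, round what is visible of it).
The state is a dict: "time_s": time; "q": joint angles; "qvel": joint speeds; "effort": joint torques, N m; "position": TCP position; "orientation": TCP orientation; "force": force on the tool from outside, world axes, zero at the start; "torque": the same for the moment, N m; "opening": finger opening in mm; "gripper_force": force on a finger pad.
Only numpy, scipy, OpenCV 4.12 (cv2) and the standard library are available. Lean on these libraries where they do the work, as an engineer would, in place of code of your own. Each camera call takes 0.05 s, during which the arm holds its last target. There are 200 camera calls.

### The job

The orange printed housing on the kitting board has to be weighed, but three hardware jars stand round it: park all three jars upright in the grey tray first, without shifting the housing. Then lift the housing out and lay it flat on the middle of the scale's pan. Leave it there, and only then put every jar back upright on the board, centred on the disc of its own lid colour; do not knock any jar over.

Things in the scene. Friction and masses are not known exactly. Their poses are not given: they have to be found in the camera images.
- jar_red: Round clear jar of grey steel hardware with a ribbed red lid, 110 to 225 g; in mm: 105 high, body 53 diameter, lid 56 diameter over the top 22 (from 83 to 105 up). Stands upright; at the start it stands on the board, on the disc of its own colour. Origin: centre of its underside, z up. Loose.
- jar_blue: Round clear jar of brass hardware with a ribbed blue lid, 110 to 225 g; in mm: 105 high, body 53 diameter, lid 56 diameter over the top 22 (from 83 to 105 up). Stands upright; at the start it stands on the board, on the disc of its own colour. Origin: centre of its underside, z up. Loose.
- jar_yellow: Round clear jar of dark steel hardware with a ribbed yellow lid, 110 to 225 g; in mm: 105 high, body 53 diameter, lid 56 diameter over the top 22 (from 83 to 105 up). Stands upright; at the start it stands on the board, on the disc of its own colour. Origin: centre of its underside, z up. Loose.
- disc_red: Flat red disc, 68 mm diameter, 2 mm thick, fixed on the board: the place of the jar with the red lid (a rim of the disc shows round the jar). Origin: centre of its underside (9 mm above the table), so its top is 2 mm above the origin; z up.
- disc_blue: Flat blue disc, 68 mm diameter, 2 mm thick, fixed on the board: the place of the jar with the blue lid (a rim of the disc shows round the jar). Origin: centre of its underside (9 mm above the table), so its top is 2 mm above the origin; z up.
- disc_yellow: Flat yellow disc, 68 mm diameter, 2 mm thick, fixed on the board: the place of the jar with the yellow lid (a rim of the disc shows round the jar). Origin: centre of its underside (9 mm above the table), so its top is 2 mm above the origin; z up.
- board: Fixed plywood board, in mm: 9 thick. Origin: at table height under the housing's place; x to its back, y to its left; reaches x -120 to 70, y -125 to 125. Disc centres: (-64, 0), (0, 66), (0, -66), colours vary, so jars stand in front and at both sides of the housing. Stop wall behind it: x 40 to 52, y -45 to 45, top 39 above the table. A bracket and a pulley, 23 high, lie in the front corners.
- housing: Orange 3D-printed bearing housing, 60 to 130 g; in mm: block 46 (x) by 56 (y) by 34 high, 36 diameter collar on top to 40 high, dark bearing in it. Loose on the board between the jars and the stop wall, its y along the board's y within 7 degrees; only about 10 from the side jars: no room for fingers until they are gone. Then taken across its 56 width. Origin: centre of its underside, z up.
- tray: Grey open parking tray fixed on the table to the left or right of the board: 280 (x) by 120 (y) mm outside, 18 high, walls 5, floor 5 thick. Room for three jars side by side along its x. Origin: centre of its underside (table height), z up.
- scale: White digital bench scale, fixed on the other side of the board than the tray: body 170 by 140 by 22 mm high with a round steel pan, 100 mm diameter, its flat top 30 mm above the table; a dark display at its robot side. The pan does not give. Origin: at table height exactly under the middle of the pan, z up.
Not all that is in view belongs to the job. Leave any pink or turquoise look-alike of the jar_yellow alone.

How it is judged (in metres and radians):
On the way, in this order (a step that is already met when the one before it is completed fails the run):
1. all three jars stand upright on the floor of the tray, the housing still within 25 mm of where it was (x of jar_red in the frame of tray between -0.115 and 0.115 m and y of jar_red in the frame of tray between -0.035 and 0.035 m and z of jar_red in the frame of tray between 0.001 and 0.009 m and linear speed of each of jar_red, jar_blue, jar_yellow below 0.03 m/s and angle between each of jar_red, jar_blue, jar_yellow's own z axis and vertical below 0.1 rad and x of jar_blue in the frame of tray between -0.115 and 0.115 m and y of jar_blue in the frame of tray between -0.035 and 0.035 m and z of jar_blue in the frame of tray between 0.001 and 0.009 m and x of jar_yellow in the frame of tray between -0.115 and 0.115 m and y of jar_yellow in the frame of tray between -0.035 and 0.035 m and z of jar_yellow in the frame of tray between 0.001 and 0.009 m and distance of housing from where it was at the start of the episode below 0.025 m), for 0.2 s.
2. the housing lies released on the middle of the scale's pan while all three jars still stand in the tray (horizontal distance between housing and scale below 0.015 m and z of housing in the frame of scale between 0.026 and 0.034 m and linear speed of each of housing, jar_red, jar_blue, jar_yellow below 0.03 m/s and angle between each of housing, jar_red, jar_blue, jar_yellow's own z axis and vertical below 0.1 rad and x of jar_red in the frame of tray between -0.115 and 0.115 m and y of jar_red in the frame of tray between -0.035 and 0.035 m and z of jar_red in the frame of tray between 0.001 and 0.009 m and x of jar_blue in the frame of tray between -0.115 and 0.115 m and y of jar_blue in the frame of tray between -0.035 and 0.035 m and z of jar_blue in the frame of tray between 0.001 and 0.009 m and x of jar_yellow in the frame of tray between -0.115 and 0.115 m and y of jar_yellow in the frame of tray between -0.035 and 0.035 m and z of jar_yellow in the frame of tray between 0.001 and 0.009 m and contact force between the fingers and housing below 0.1 N and contact force between the fingers and jar_red below 0.1 N and contact force between the fingers and jar_blue below 0.1 N and contact force between the fingers and jar_yellow below 0.1 N), for 0.2 s.
At the end, for the whole second after the job is handed in: The housing lies flat on the scale's pan within 15 mm of its middle; every jar stands upright on the board within 12 mm of the centre of the disc of its own colour; all released and at rest (horizontal distance between housing and scale below 0.015 m and z of housing in the frame of scale between 0.026 and 0.034 m and linear speed of each of housing, jar_red, jar_blue, jar_yellow below 0.03 m/s and angle between each of housing, jar_red, jar_blue, jar_yellow's own z axis and vertical below 0.1 rad and horizontal distance between jar_red and disc_red below 0.012 m and z of jar_red in the frame of disc_red between -0.002 and 0.006 m and horizontal distance between jar_blue and disc_blue below 0.012 m and z of jar_blue in the frame of disc_blue between -0.002 and 0.006 m and horizontal distance between jar_yellow and disc_yellow below 0.012 m and z of jar_yellow in the frame of disc_yellow between -0.002 and 0.006 m and contact force between the fingers and housing below 0.1 N and contact force between the fingers and jar_red below 0.1 N and contact force between the fingers and jar_blue below 0.1 N and contact force between the fingers and jar_yellow below 0.1 N); the robot touches nothing.
It fails at once if the red jar is knocked over (tilted more than 45 degrees) (angle between jar_red's own z axis and vertical above 0.785 rad).
It fails at once if the blue jar is knocked over (tilted more than 45 degrees) (angle between jar_blue's own z axis and vertical above 0.785 rad).
It fails at once if the yellow jar is knocked over (tilted more than 45 degrees) (angle between jar_yellow's own z axis and vertical above 0.785 rad).
It also fails if it takes over 147 s, if anything falls off the work surface, if the arm or the gripper's body presses on something with over 40 N, if the wrist force passes 120 N, or if a joint passes its speed limit or range.

## Working session

There is one attempt and no reset: what is moved stays moved. The work goes in short steps, Python scripts to look and compute and a tool call to move; the robot and the scene stay as the last step left them, time stands still between calls to the robot, and variables do not carry over. Pictures are saved under pics/ and viewed, at most 14 in all, crops included, and the job is handed in when it is done.

Besides the shell and the picture viewer there is one more tool, called after "Emit:" as name([rows], argument=value, ...), one row to a line, values as JSON. servo_tool: Moves the arm, as the interface text tells. Its arguments: {"type":"object","properties":{"increments":{"type":"array"},"gripper":{"type":"number"},"newtons":{"type":"number"}},"required":["increments"]}

```bash
mkdir -p pics
cat > h.py <<'E'
import numpy as np, cv2
from workcell import robot
def proj(P,cam):
    c=robot.get_calibration(cam);K=np.array(c["K"]);T=np.linalg.inv(np.array(c["extrinsics"]))
    p=T[:3,:3]@np.array(P,float)+T[:3,3];q=K@p;return q[:2]/q[2]
def ray(uv,z,cam):
    c=robot.get_calibration(cam);K=np.array(c["K"]);E=np.array(c["extrinsics"])
    d=E[:3,:3]@np.linalg.solve(K,np.array([uv[0],uv[1],1.]));o=E[:3,3];return o+d*(z-o[2])/d[2]
E
python3 - <<'E'
from h import *
s=robot.observe();print(s["time_s"],s["position"],np.round(s["orientation"],3).tolist(),robot.grip_depth,s["opening"])
for c in("top","scene"):
    im=robot.grab_frame(c);cv2.imwrite(f"pics/{c}0.png",im)
    k=robot.get_calibration(c);print(c,np.round(k["extrinsics"],2).tolist(),np.round(k["K"],0).tolist())
for n,z in [("jar_red",105),("jar_blue",105),("jar_yellow",105),("housing",40),("tray",18),("scale",30),("board",9),("disc_red",11),("disc_blue",11),("disc_yellow",11)]:
    for r in robot.regions_of(n,"top")[:3]:
        m=r["pixels"];v,u=np.nonzero(m);e=r["extent"]
        print(n,round(r["confidence"],2),e,m.sum(),np.round(ray((e[0]+e[2]/2-.5,e[1]+e[3]/2-.5),z,"top")[:2],0))
E
```

```text
0.0 [ 221.54372267 -529.94001657  230.28779829] [[0.923, 0.386, -0.0], [0.386, -0.923, 0.002], [0.0, -0.002, -1.0]] 18.700000000000003 85.30556596679605
top [[0.01, -0.99, 0.16, 402.19], [-1.0, -0.01, -0.01, 16.62], [0.01, -0.16, -0.99, 765.9], [0.0, 0.0, 0.0, 1.0]] [[365.0, 0.0, 320.0], [0.0, 365.0, 199.0], [0.0, 0.0, 1.0]]
scene [[-0.42, 0.76, -0.49, 953.69], [0.91, 0.36, -0.21, 194.91], [0.02, -0.54, -0.84, 807.09], [0.0, 0.0, 0.0, 1.0]] [[363.0, 0.0, 321.0], [0.0, 363.0, 195.0], [0.0, 0.0, 1.0]]
jar_red 0.68 [347.3, 126.0, 33.6, 40.0] 1026 [611. -69.]
jar_blue 0.57 [281.8, 135.3, 26.7, 39.6] 953 [592.  60.]
jar_yellow 0.87 [419.0, 117.9, 44.2, 47.0] 1173 [ 623. -214.]
jar_yellow 0.71 [318.9, 164.0, 31.5, 37.0] 889 [540. -14.]
jar_yellow 0.67 [241.6, 244.4, 39.2, 34.6] 901 [395. 116.]
housing 0.74 [318.4, 144.0, 25.1, 29.2] 568 [604.  -9.]
housing 0.16 [313.7, 181.0, 34.4, 19.9] 193 [537. -10.]
tray 0.8 [142.9, 157.2, 74.4, 143.3] 8390 [457. 297.]
scale 0.96 [430.9, 187.9, 76.4, 84.9] 5797 [ 462. -290.]
scale 0.34 [265.9, 123.3, 129.2, 104.1] 5362 [571.  -9.]
board 0.71 [265.2, 122.5, 125.7, 100.6] 5221 [581.  -4.]
disc_red 0.72 [340.8, 144.7, 34.1, 24.8] 201 [616. -68.]
disc_blue 0.78 [281.9, 154.7, 30.0, 24.2] 197 [593.  62.]
disc_yellow 0.78 [313.3, 182.0, 34.3, 20.3] 175 [539. -10.]
```

View pics/top0.png

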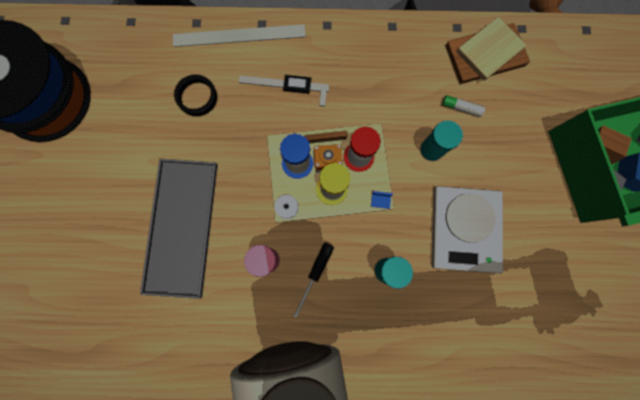

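View pics/scene0.png

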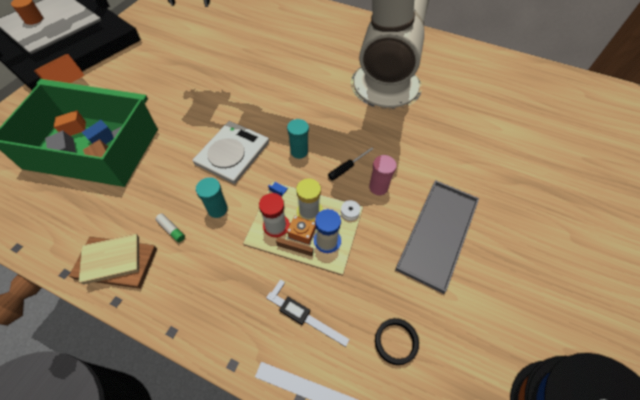

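The top view shows the red lid (365,141), blue lid (295,148) and yellow lid (335,179) on the board, with the orange housing at (328,155). The tray is at (180,228), with its corners visible, and the scale pan is at (470,218). The look-alikes are turquoise (441,136) and (397,272), and pink (260,261). I'm choosing the three jars on the board. Next I'll fit their poses from both fixed cameras.

```bash
cat > fit.py <<'E'
from h import *
from scipy.optimize import minimize
S=4
class Cam:
    def __init__(s,n):
        c=robot.get_calibration(n);s.K=np.array(c["K"]);s.T=np.linalg.inv(np.array(c["extrinsics"]))
    def p(s,P):
        q=(s.K@(s.T[:3,:3]@np.asarray(P,float).T+s.T[:3,3:])).T;return q[:,:2]/q[:,2:]
def ring(x,y,z,r):
    a=np.linspace(0,2*np.pi,48);return np.c_[x+r*np.cos(a),y+r*np.sin(a),0*a+z]
def fill(m,uv,val):
    cv2.fillConvexPoly(m,cv2.convexHull(np.round(((uv+.5)*S-.5)*16).astype(np.int32)),val,shift=4)
def render(c,j,d,shape,z0=11):
    m=np.zeros((shape[0]*S,shape[1]*S),np.float32)
    if d is not None: fill(m,c.p(ring(*d,11,34)),1)
    fill(m,c.p(np.r_[ring(*j,z0,26.5),ring(*j,z0+83,26.5)]),0)
    fill(m,c.p(np.r_[ring(*j,z0+83,28),ring(*j,z0+105,28)]),1)
    return cv2.resize(m,(shape[1],shape[0]),interpolation=cv2.INTER_AREA)
HUE={"red":[(0,6),(173,180)],"blue":[(106,125)],"yellow":[(24,33)]}
def mask(im,col):
    h=cv2.cvtColor(im,cv2.COLOR_BGR2HSV);m=np.zeros(im.shape[:2],bool)
    for a,b in HUE[col]: m|=(h[...,0]>=a)&(h[...,0]<=b)
    return (m&(h[...,1]>(170 if col!="yellow" else 185))&(h[...,2]>60)).astype(np.float32)
E
python3 - <<'E'
from fit import *
g={"red":(605,-70),"blue":(590,61),"yellow":(535,-12)}
ims={c:cv2.imread(f"pics/{c}0.png") for c in("top","scene")};cams={c:Cam(c) for c in ims}
big=cv2.resize(ims["top"][110:235,250:405],None,fx=4,fy=4,interpolation=cv2.INTER_CUBIC)
tiles=[]
for col,j0 in g.items():
    ms={}
    for c in ims:
        m=mask(ims[c],col);w=cv2.dilate((render(cams[c],j0,j0,m.shape)>0).astype(np.uint8),np.ones((11,11)));ms[c]=m*w
    for cs in(("top",),("scene",),("top","scene")):
        f=lambda x:sum(np.abs(render(cams[c],x[:2],x[2:],ms[c].shape)-ms[c]).sum() for c in cs)
        x0=np.r_[j0,j0].astype(float)
        r=minimize(f,x0,method="Nelder-Mead",options=dict(initial_simplex=np.r_[[x0],x0+10*np.eye(4)],xatol=.1,fatol=.3,maxiter=160))
        print(col,cs,np.round(r.x,1),round(r.fun),[int(ms[c].sum()) for c in cs])
    pj=ms["top"][110:235,250:405]
    tiles.append(cv2.resize(pj*255,None,fx=2,fy=2))
    for P,R in((ring(*r.x[:2],116,28),0),(ring(*r.x[2:],11,34),1)):
        cv2.polylines(big,[np.int32((cams["top"].p(P)-[250,110]+.5)*4)],True,(255,255,255) if R==0 else (0,0,0),1)
cv2.imwrite("pics/crop1.png",big)
# tray, scale pan
for n,z in(("tray",18),("scale",22)):
    m=(robot.regions_of(n,"top")[0]["pixels"]).astype(np.uint8)
    k=max(cv2.findContours(m,cv2.RETR_EXTERNAL,cv2.CHAIN_APPROX_NONE)[0],key=cv2.contourArea)
    b=cv2.boxPoints(cv2.minAreaRect(k));w=np.array([ray(p,z,"top")[:2] for p in b]);print(n,np.round(w).tolist(),w.mean(0),np.linalg.norm(w[0]-w[1]),np.linalg.norm(w[1]-w[2]))
im=ims["top"];h=cv2.cvtColor(im,cv2.COLOR_BGR2HSV)
print(h[218,470],h[200,440],h[225,440])
cr=cv2.resize(im[180:280,425:510],None,fx=6,fy=6,interpolation=cv2.INTER_CUBIC);cv2.imwrite("pics/crop2.png",cr)
E
```

```text
red ('top',) [619.8 -71.8 619.6 -70.5] 186 [831]
red ('scene',) [617.3 -73.  614.1 -73.1] 168 [511]
red ('top', 'scene') [619.1 -72.  618.2 -71.9] 409 [831, 511]
blue ('top',) [602.3  60.5 604.5  61.4] 216 [768]
blue ('scene',) [598.1  60.  548.   40.9] 361 [238]
blue ('top', 'scene') [603.2  60.2 603.1  60.7] 722 [768, 238]
yellow ('top',) [525.9  -7.  543.   -9.8] 808 [17]
yellow ('scene',) [544.6  15.3 488.7 -10.1] 539 [0]
yellow ('top', 'scene') [533.9 -11.5 542.5 -14.1] 1541 [17, 0]
tray [[326.0, 367.0], [612.0, 356.0], [597.0, 224.0], [313.0, 243.0]] [461.83840642 297.46676819] 285.2872451377921 132.15530314693396
scale [[380.0, -211.0], [553.0, -224.0], [549.0, -376.0], [376.0, -358.0]] [ 464.80230356 -292.40790489] 173.63180191629203 152.11412920484804
[ 24  18 139] [107  12 148] [107  12 148]
```

View pics/crop1.png

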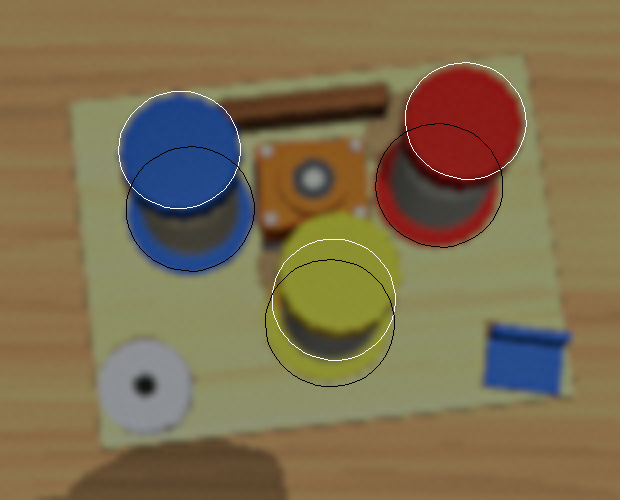

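View pics/crop2.png

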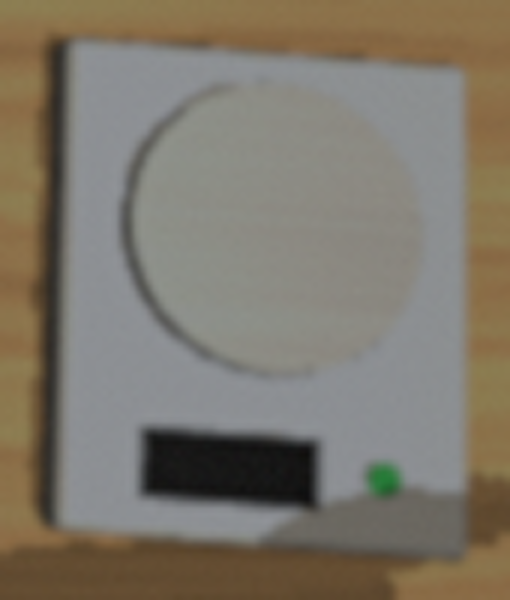

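The crop shows the red lid at (466,122) and blue at (180,150), both matching the fit. Yellow is at (340,272), and my colour threshold missed it. The second crop shows the pan centre at about (275,229), which is (470.3,217.7) in the full image.

Run:
```python
from fit import *
import fit
print("yellow lid",ray((334.5,177.5),116,"top"),"red",ray((250+466/4-.5,110+122/4-.5),116,"top"),"blue",ray((250+45-.5,110+37.5-.5),116,"top"))
print("pan",ray((470.3,217.7),30,"top"))
im=cv2.imread("pics/top0.png");h=cv2.cvtColor(im,cv2.COLOR_BGR2HSV);print(h[178,334],h[198,330],h[205,300])
fit.HUE["yellow"]=[(25,32)]
m=((h[...,0]>24)&(h[...,0]<33)&(h[...,1]>150)).astype(np.float32)
j0=(535.,-12.);w=cv2.dilate((render(Cam("top"),j0,j0,m.shape)>0).astype(np.uint8),np.ones((11,11)));m=m*w
c=Cam("top");f=lambda x:np.abs(render(c,x[:2],x[2:],m.shape)-m).sum();x0=np.array([540,-12,545,-12.])
r=minimize(f,x0,method="Nelder-Mead",options=dict(initial_simplex=np.r_[[x0],x0+10*np.eye(4)]));print(r.x,r.fun,m.sum())
co=[ray(p,18,"top")[:2] for p in((161,160),(217,163),(202,297),(142,294))];print(np.round(co),np.mean(co,0))
s=robot.observe();R=np.array(s["orientation"]);p=np.array(s["position"])
th=np.radians(6.6);yaw0=np.degrees(np.arctan2(R[1,0],R[0,0]));print(yaw0,p)
```

```text
yellow lid [546.55676053 -14.19100851 116.        ] red [618.49536715 -72.05824901 116.        ] blue [602.90139008  59.97032921 116.        ]
pan [ 486.45402368 -294.7511869    30.        ]
[ 31 172 144] [30 45 68] [ 28  84 140]
[547.15460397 -14.18372281 548.01018286 -13.25980169] 132.25 864.0
[[600. 346.]
 [596. 228.]
 [322. 242.]
 [326. 361.]] [461.07475443 294.49073401]
22.6787391355623 [ 221.6758306  -530.54128575  231.30777119]
```

Emit:
servo_tool([
  [0,0,0,0,0,8],
  [0,0,0,0,0,8],
  [0.037,-0.045,0,0,0,0],
  [0.037,-0.045,0,0,0,0],
  [0.037,-0.045,0,0,0,0],
  [0.037,-0.045,0,0,0,0],
  [0.037,-0.045,0,0,0,0],
  [0.037,-0.045,0,0,0,0],
], gripper=0.076, newtons=40)

```text
time_s: 1.7
position: [411.6, -235.0, 231.6]
orientation: [[0.993, 0.116, 0.001], [0.116, -0.993, -0.001], [0.001, 0.001, -1.0]]
force: [0.2, -0.2, -0.0]
opening: 75.7
gripper_force: 0.0
```

Emit:
servo_tool([
  [0.037,-0.045,0,0,0,0],
  [0.037,-0.045,0,0,0,0],
  [0.037,-0.045,0,0,0,0],
  [0.037,-0.045,0,0,0,0],
  [0.037,-0.045,0,0,0,0],
  [0.037,-0.045,0,0,0,0],
  [0,0,0,0,0,0],
])

```text
time_s: 2.58
position: [600.8, 60.8, 230.7]
orientation: [[0.993, 0.121, -0.0], [0.121, -0.993, 0.001], [-0.0, -0.001, -1.0]]
force: [-0.1, -0.5, 0.0]
opening: 76.0
gripper_force: 0.0
```

```bash
cat > go.py <<'E'
from h import *
import sys
def go(*P):
    s=robot.observe();R=np.array(s["orientation"]);p=np.array(s["position"])
    print("t",round(s["time_s"],2),"pos",np.round(p,1),"yaw",round(np.degrees(np.arctan2(R[1,0],R[0,0])),2),"tilt",np.round(R[:2,2],4),"open",round(s["opening"],1),"q",np.round(s["q"]))
    for T in P:
        T=np.array(T,float);print(" ->",T,"tool d mm",np.round(R.T@(T-p),1));p=T
if __name__=="__main__": go(*[tuple(map(float,a.split(","))) for a in sys.argv[1:]])
E
python3 go.py 603,60.3,216 603,60.3,80
```

```text
t 2.58 pos [600.8  60.8 230.7] yaw 6.95 tilt [-0.0002  0.0008] open 76.0 q [-6. 13. 87.  0. 80. 77.]
 -> [603.   60.3 216. ] tool d mm [ 2.1  0.8 14.7]
 -> [603.   60.3  80. ] tool d mm [0.00e+00 1.00e-01 1.36e+02]
```

Emit:
servo_tool([
  [0.002,0.001,0.03,0,0,0],
  [0,0,0.04,0,0,0],
  [0,0,0.04,0,0,0],
  [0,0,0.025,0,0,0],
  [0,0,0.015,0,0,0],
  [0,0,0,0,0,0],
])

```text
time_s: 3.32
position: [601.3, 56.2, 80.6]
orientation: [[0.993, 0.116, -0.002], [0.116, -0.993, 0.0], [-0.002, -0.0, -1.0]]
force: [0.3, -0.0, 0.4]
opening: 76.1
gripper_force: 0.0
```

Emit:
servo_tool([
  [0,0,0,0,0,0],
  [0,0,0,0,0,0],
  [0,0,0,0,0,0],
  [0,0,0,0,0,0],
  [0,0,0,0,0,0],
], gripper=0.04)

```text
time_s: 3.95
position: [603.3, 56.6, 83.2]
orientation: [[0.993, 0.117, 0.003], [0.117, -0.993, -0.0], [0.003, 0.001, -1.0]]
force: [-0.9, 0.8, 5.8]
opening: 55.0
gripper_force: 42.5
```

Run:
```python
from go import *
go((603,60.3,210),(541,290,210),(541,290,76))
cv2.imwrite("pics/w1.png",np.hstack([robot.grab_frame("wrist")[::2,::2],robot.grab_frame("scene")[150:350,200:520]]))
```

```text
t 3.95 pos [603.3  56.6  83.2] yaw 6.69 tilt [ 0.0033 -0.0004] open 55.0 q [-6. 22. 93. -0. 64. 77.]
 -> [603.   60.3 210. ] tool d mm [   0.5   -3.6 -126.8]
 -> [541. 290. 210.] tool d mm [ -34.8 -235.4   -0.3]
 -> [541. 290.  76.] tool d mm [-4.00e-01 -1.00e-01  1.34e+02]
```

View pics/w1.png

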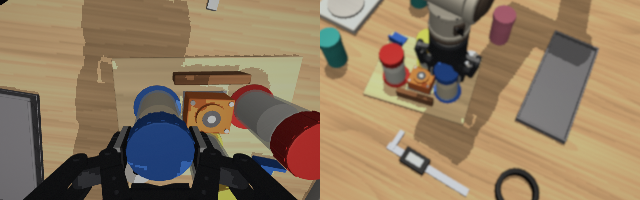

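The picture shows the blue lid (wrist, about 160,150) gripped centrally between the fingers, and the housing untouched.

Emit:
servo_tool([
  [0,0,-0.015,0,0,0],
  [0,0,-0.035,0,0,0],
  [0,0,-0.04,0,0,0],
  [0,0,-0.035,0,0,0],
  [-0.003,-0.02,0,0,0,0],
  [-0.006,-0.04,0,0,0,0],
  [-0.006,-0.04,0,0,0,0],
  [-0.006,-0.04,0,0,0,0],
])

```text
time_s: 5.05
position: [562.6, 195.3, 204.2]
orientation: [[0.993, 0.117, -0.004], [0.117, -0.993, -0.0], [-0.004, -0.0, -1.0]]
force: [0.4, -0.4, -1.7]
opening: 55.4
gripper_force: 42.9
```

Emit:
servo_tool([
  [-0.006,-0.04,0,0,0,0],
  [-0.005,-0.035,0,0,0,0],
  [-0.003,-0.02,0,0,0,0],
  [0,0,0,0,0,0],
  [0,0,0,0,0,0],
  [0,0,0,0,0,0],
])

```text
time_s: 5.8
position: [540.3, 284.9, 206.2]
orientation: [[0.993, 0.115, -0.0], [0.115, -0.993, -0.0], [-0.0, 0.0, -1.0]]
force: [0.2, -0.3, -2.0]
opening: 54.9
gripper_force: 42.9
```

```bash
python3 go.py 541,290,78
```

```text
t 5.8 pos [540.3 284.9 206.2] yaw 6.59 tilt [-0.0001 -0.0003] open 54.9 q [ 16.  15.  87.  -0.  78. 100.]
 -> [541. 290.  78.] tool d mm [  1.3  -5.  128.2]
```

Emit:
servo_tool([
  [0.001,-0.005,0.03,0,0,0],
  [0,0,0.04,0,0,0],
  [0,0,0.03,0,0,0],
  [0,0,0.02,0,0,0],
  [0,0,0.008,0,0,0],
  [0,0,0,0,0,0],
  [0,0,0.002,0,0,0],
  [0,0,0,0,0,0],
])

```text
time_s: 6.8
position: [541.0, 291.3, 77.3]
orientation: [[0.993, 0.116, 0.002], [0.116, -0.993, 0.0], [0.002, -0.0, -1.0]]
force: [-0.2, 0.1, -1.0]
opening: 55.0
gripper_force: 43.0
```

Run:
```python
from go import *
go(); s=robot.observe();print(s["force"])
cv2.imwrite("pics/w2.png",robot.grab_frame("scene")[130:330,330:560].repeat(2,0).repeat(2,1))
```

```text
t 6.8 pos [541.  291.3  77.3] yaw 6.69 tilt [0.0018 0.0005] open 55.0 q [ 17.  24.  92.  -0.  64. 100.]
[-0.16692755  0.12699016 -0.9711602 ]
```

View pics/w2.png

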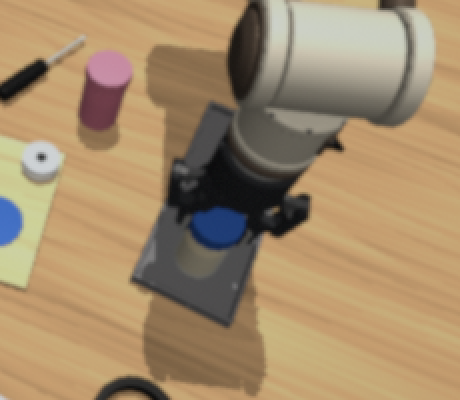

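The blue jar hangs inside the far end of the tray, with its bottom at about (200,265). I'll lower it to contact and release.

Emit:
servo_tool([
  [0,0,0.001,0,0,0],
  [0,0,0.001,0,0,0],
  [0,0,0,0,0,0],
])

```text
time_s: 7.22
position: [542.1, 291.6, 77.2]
orientation: [[0.993, 0.117, 0.004], [0.117, -0.993, 0.001], [0.004, -0.0, -1.0]]
force: [-1.6, -1.0, 9.4]
opening: 54.7
gripper_force: 43.9
```

Emit:
servo_tool([
  [0,0,0,0,0,0],
  [0,0,0,0,0,0],
  [0,0,0,0,0,0],
  [0,0,0,0,0,0],
], gripper=0.076)

```text
time_s: 7.72
position: [540.1, 291.0, 74.0]
orientation: [[0.993, 0.116, -0.0], [0.116, -0.993, -0.0], [-0.0, 0.0, -1.0]]
force: [-0.1, -0.1, -0.1]
opening: 75.6
gripper_force: 0.0
```

Emit:
servo_tool([
  [0,0,-0.02,0,0,0],
  [0,0,-0.03,0,0,0],
  [0,0,-0.04,0,0,0],
  [0,0,-0.04,0,0,0],
  [0,0,0,0,0,0],
])

```text
time_s: 8.35
position: [543.1, 292.0, 210.7]
orientation: [[0.993, 0.116, 0.01], [0.116, -0.993, 0.003], [0.01, -0.002, -1.0]]
force: [0.5, -0.4, -0.6]
opening: 76.2
gripper_force: 0.0
```

```bash
python3 go.py 547,-14,206 547,-14,81
```

```text
t 8.35 pos [543.1 292.  210.7] yaw 6.68 tilt [0.01   0.0031] open 76.2 q [ 17.  16.  86.   0.  78. 100.]
 -> [547. -14. 206.] tool d mm [-31.8 304.4   3.8]
 -> [547. -14.  81.] tool d mm [ -1.3   0.2 125. ]
```

Emit:
servo_tool([
  [-0.002,0.02,0,0,0,0],
  [-0.005,0.05,0,0,0,0],
  [-0.005,0.055,0,0,0,0],
  [-0.005,0.055,0,0,0,0],
  [-0.005,0.055,0,0,0,0],
  [-0.005,0.045,0,0,0,0],
  [-0.002,0.024,0,0,0,0],
])

```text
time_s: 9.22
position: [545.1, -17.4, 202.8]
orientation: [[0.994, 0.113, -0.003], [0.113, -0.994, 0.0], [-0.003, -0.0, -1.0]]
force: [0.4, -0.2, -0.5]
opening: 75.9
gripper_force: 0.0
```

Emit:
servo_tool([
  [0,0,0,0,0,0],
  [0,0,0,0,0,0],
  [0,0,0,0,0,0],
])

```text
time_s: 9.6
position: [546.5, -13.3, 203.9]
orientation: [[0.993, 0.117, -0.001], [0.117, -0.993, 0.0], [-0.001, -0.0, -1.0]]
force: [-0.0, -0.0, 0.5]
opening: 75.9
gripper_force: 0.0
```

```bash
python3 go.py 547,-14,81
```

```text
t 9.6 pos [546.5 -13.3 203.9] yaw 6.75 tilt [-0.0008  0.0004] open 75.9 q [-14.   6.  98.   0.  76.  69.]
 -> [547. -14.  81.] tool d mm [  0.5   0.8 122.9]
```

Emit:
servo_tool([
  [0,0.001,0.025,0,0,0],
  [0,0,0.04,0,0,0],
  [0,0,0.03,0,0,0],
  [0,0,0.018,0,0,0],
  [0,0,0.01,0,0,0],
  [0,0,0,0,0,0],
  [0,0,0,0,0,0],
])

```text
time_s: 10.48
position: [547.9, -15.4, 82.5]
orientation: [[0.993, 0.116, 0.002], [0.116, -0.993, -0.001], [0.002, 0.001, -1.0]]
force: [0.0, -0.5, 0.8]
opening: 76.0
gripper_force: 0.0
```

Emit:
servo_tool([
  [0,0,0,0,0,0],
  [0,0,0,0,0,0],
  [0,0,0,0,0,0],
  [0,0,0,0,0,0],
  [0,0,0,0,0,0],
], gripper=0.04)

```text
time_s: 11.1
position: [547.8, -15.4, 82.5]
orientation: [[0.993, 0.116, 0.002], [0.116, -0.993, -0.0], [0.002, 0.001, -1.0]]
force: [-0.6, 0.4, 5.0]
opening: 55.1
gripper_force: 42.3
```

Emit:
servo_tool([
  [0,0,-0.015,0,0,0],
  [0,0,-0.035,0,0,0],
  [0,0,-0.04,0,0,0],
  [0,0,-0.035,0,0,0],
  [0,0,0,0,0,0],
  [0,0,0,0,0,0],
])

```text
time_s: 11.85
position: [546.2, -15.0, 205.2]
orientation: [[0.993, 0.116, -0.002], [0.116, -0.993, 0.0], [-0.002, -0.001, -1.0]]
force: [0.1, 1.0, -2.1]
opening: 54.8
gripper_force: 42.7
```

```bash
python3 go.py 461,294,206 461,294,77
```

```text
t 11.85 pos [546.2 -15.  205.2] yaw 6.67 tilt [-0.0018  0.0005] open 54.8 q [-14.   6.  98.  -0.  76.  69.]
 -> [461. 294. 206.] tool d mm [ -48.7 -316.8   -0.5]
 -> [461. 294.  77.] tool d mm [2.00e-01 1.00e-01 1.29e+02]
```

Emit:
servo_tool([
  [-0.003,-0.02,0,0,0,0],
  [-0.006,-0.04,0,0,0,0],
  [-0.008,-0.05,0,0,0,0],
  [-0.008,-0.05,0,0,0,0],
  [-0.008,-0.05,0,0,0,0],
  [-0.007,-0.05,0,0,0,0],
  [-0.006,-0.037,0,0,0,0],
  [-0.003,-0.02,0,0,0,0],
])

```text
time_s: 12.85
position: [458.8, 296.2, 204.6]
orientation: [[0.993, 0.119, -0.003], [0.119, -0.993, -0.001], [-0.003, 0.0, -1.0]]
force: [0.1, -0.8, -0.7]
opening: 54.8
gripper_force: 42.8
```

Emit:
servo_tool([
  [0,0,0,0,0,0],
  [0,0,0,0,0,0],
  [0,0,0.03,0,0,0],
  [0,0,0.04,0,0,0],
  [0,0,0.03,0,0,0],
  [0,0,0.015,0,0,0],
  [0,0,0.008,0,0,0],
  [0,0,0,0,0,0],
])

```text
time_s: 13.85
position: [461.8, 293.9, 83.7]
orientation: [[0.993, 0.116, 0.0], [0.116, -0.993, 0.0], [0.0, -0.0, -1.0]]
force: [0.6, -0.6, -1.3]
opening: 55.0
gripper_force: 42.8
```

Emit:
servo_tool([
  [0,0,0,0,0,0],
  [0,0,0.003,0,0,0],
  [0,0,0,0,0,0],
  [0,0,0,0,0,0],
])

```text
time_s: 14.35
position: [461.4, 294.0, 80.4]
orientation: [[0.993, 0.116, 0.0], [0.116, -0.993, 0.0], [0.0, -0.0, -1.0]]
force: [-0.0, -0.2, -0.4]
opening: 55.0
gripper_force: 42.8
```

Emit:
servo_tool([
  [0,0,0.002,0,0,0],
  [0,0,0.001,0,0,0],
  [0,0,0.001,0,0,0],
  [0,0,0,0,0,0],
  [0,0,0,0,0,0],
])

```text
time_s: 14.98
position: [461.6, 294.0, 76.6]
orientation: [[0.993, 0.116, 0.0], [0.116, -0.993, 0.0], [0.0, -0.0, -1.0]]
force: [-1.2, -0.6, 2.0]
opening: 55.0
gripper_force: 43.2
```

Emit:
servo_tool([
  [0,0,0,0,0,0],
  [0,0,0,0,0,0],
  [0,0,0,0,0,0],
  [0,0,0,0,0,0],
], gripper=0.076)

```text
time_s: 15.48
position: [461.4, 293.9, 76.3]
orientation: [[0.993, 0.116, -0.0], [0.116, -0.993, 0.0], [-0.0, -0.0, -1.0]]
force: [-0.3, 0.1, 0.0]
opening: 76.1
gripper_force: 0.0
```

Emit:
servo_tool([
  [0,0,-0.02,0,0,0],
  [0,0,-0.03,0,0,0],
  [0,0,-0.04,0,0,0],
  [0,0,-0.04,0,0,0],
  [0,0,0,0,0,0],
  [0,0,0,0,0,0],
])

```text
time_s: 16.23
position: [461.1, 293.8, 205.6]
orientation: [[0.993, 0.116, -0.001], [0.116, -0.993, -0.0], [-0.001, 0.0, -1.0]]
force: [-0.7, -0.5, -0.4]
opening: 76.1
gripper_force: 0.0
```

```bash
python3 go.py 618.5,-72,206
```

```text
t 16.23 pos [461.1 293.8 205.6] yaw 6.68 tilt [-0.0009 -0.0003] open 76.1 q [ 20.   6.  98.  -0.  76. 103.]
 -> [618.5 -72.  206. ] tool d mm [113.9 381.6  -0.4]
```

Emit:
servo_tool([
  [0.006,0.02,0,0,0,0],
  [0.012,0.04,0,0,0,0],
  [0.015,0.05,0,0,0,0],
  [0.015,0.05,0,0,0,0],
  [0.015,0.05,0,0,0,0],
  [0.015,0.05,0,0,0,0],
  [0.015,0.05,0,0,0,0],
  [0.012,0.04,0,0,0,0],
])

```text
time_s: 17.23
position: [605.9, -43.3, 204.0]
orientation: [[0.993, 0.115, -0.003], [0.115, -0.993, 0.001], [-0.003, -0.001, -1.0]]
force: [0.0, 0.6, -0.1]
opening: 76.3
gripper_force: 0.0
```

Emit:
servo_tool([
  [0.009,0.031,0,0,0,0],
  [0,0,0,0,0,0],
  [0,0,0,0,0,0],
  [0,0,0,0,0,0],
])

```text
time_s: 17.73
position: [618.4, -70.0, 205.8]
orientation: [[0.993, 0.118, -0.001], [0.118, -0.993, 0.001], [-0.001, -0.001, -1.0]]
force: [-0.8, 0.5, -0.4]
opening: 76.0
gripper_force: 0.0
```

```bash
python3 go.py 618.5,-72,82
```

```text
t 17.73 pos [618.4 -70.  205.8] yaw 6.75 tilt [-0.0011  0.0005] open 76.0 q [-18.  17.  85.   0.  78.  66.]
 -> [618.5 -72.   82. ] tool d mm [ -0.    2.1 123.8]
```

Emit:
servo_tool([
  [0,0.001,0.025,0,0,0],
  [0,0,0.04,0,0,0],
  [0,0,0.03,0,0,0],
  [0,0,0.018,0,0,0],
  [0,0,0.01,0,0,0],
  [0,0,0,0,0,0],
  [0,0,0,0,0,0],
])

```text
time_s: 18.6
position: [620.0, -72.5, 84.7]
orientation: [[0.993, 0.116, 0.002], [0.116, -0.993, -0.001], [0.002, 0.001, -1.0]]
force: [0.2, 0.5, 0.3]
opening: 75.8
gripper_force: 0.0
```

Emit:
servo_tool([
  [0,0,0,0,0,0],
  [0,0,0,0,0,0],
  [0,0,0,0,0,0],
  [0,0,0,0,0,0],
  [0,0,0,0,0,0],
], gripper=0.04)

```text
time_s: 19.23
position: [620.0, -72.4, 84.7]
orientation: [[0.993, 0.116, 0.002], [0.116, -0.993, -0.001], [0.002, 0.001, -1.0]]
force: [0.3, 0.4, 6.1]
opening: 54.8
gripper_force: 42.6
```

Emit:
servo_tool([
  [0,0,-0.015,0,0,0],
  [0,0,-0.035,0,0,0],
  [0,0,-0.04,0,0,0],
  [0,0,-0.035,0,0,0],
  [0,0,0,0,0,0],
  [0,0,0,0,0,0],
])

```text
time_s: 19.98
position: [618.2, -72.0, 206.8]
orientation: [[0.993, 0.116, -0.002], [0.116, -0.993, 0.001], [-0.002, -0.001, -1.0]]
force: [0.1, 0.2, -3.2]
opening: 55.3
gripper_force: 42.9
```

Run:
```python
from go import *
go((381,299,206))
s=robot.grab_frame("wrist");cv2.imwrite("pics/w3.png",s)
```

```text
t 19.98 pos [618.2 -72.  206.8] yaw 6.68 tilt [-0.0024  0.0007] open 55.3 q [-18.  17.  85.  -0.  78.  66.]
 -> [381. 299. 206.] tool d mm [-192.4 -396.     1.6]
```

View pics/w3.png

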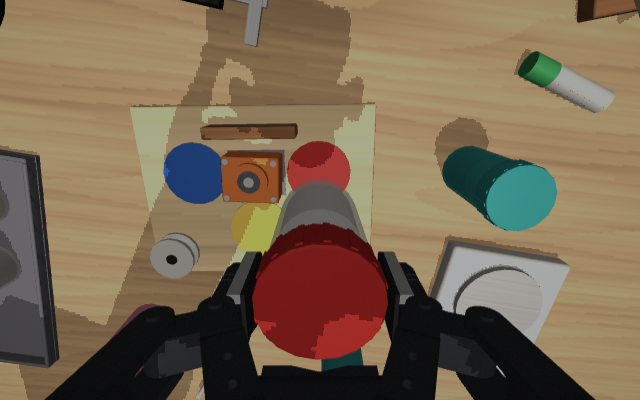

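The wrist picture shows the red jar held in the middle of the fingers. The three discs (about 193,172; 319,170; 260,228) are free or visible, and the housing at (250,178) is unmoved.

Emit:
servo_tool([
  [-0.01,-0.02,0,0,0,0],
  [-0.019,-0.04,0,0,0,0],
  [-0.023,-0.047,0,0,0,0],
  [-0.023,-0.047,0,0,0,0],
  [-0.023,-0.047,0,0,0,0],
  [-0.023,-0.047,0,0,0,0],
  [-0.023,-0.047,0,0,0,0],
  [-0.023,-0.047,0,0,0,0],
])

```text
time_s: 21.02
position: [411.2, 248.9, 206.4]
orientation: [[0.993, 0.116, -0.003], [0.116, -0.993, -0.001], [-0.003, 0.0, -1.0]]
force: [0.8, 0.4, -1.9]
opening: 54.6
gripper_force: 43.0
```

Emit:
servo_tool([
  [-0.016,-0.034,0,0,0,0],
  [-0.009,-0.02,0,0,0,0],
  [0,0,0,0,0,0],
  [0,0,0,0,0,0],
  [0,0,0,0,0,0],
])

```text
time_s: 21.65
position: [382.7, 298.0, 207.9]
orientation: [[0.993, 0.115, -0.001], [0.115, -0.993, -0.001], [-0.001, 0.0, -1.0]]
force: [0.6, -0.0, -1.5]
opening: 54.8
gripper_force: 43.0
```

```bash
python3 go.py 381,299,80
```

```text
t 21.65 pos [382.7 298.  207.9] yaw 6.6 tilt [-0.0006 -0.0005] open 54.8 q [ 24.  -3. 107.  -0.  76. 107.]
 -> [381. 299.  80.] tool d mm [ -1.4  -1.3 127.9]
```

Emit:
servo_tool([
  [-0.001,-0.001,0.03,0,0,0],
  [0,0,0.04,0,0,0],
  [0,0,0.03,0,0,0],
  [0,0,0.015,0,0,0],
  [0,0,0.009,0,0,0],
  [0,0,0,0,0,0],
  [0,0,0.002,0,0,0],
  [0,0,0,0,0,0],
])

```text
time_s: 22.65
position: [381.7, 299.9, 83.0]
orientation: [[0.993, 0.116, 0.001], [0.116, -0.993, 0.001], [0.001, -0.0, -1.0]]
force: [-1.0, 0.3, -1.3]
opening: 54.9
gripper_force: 43.0
```

Emit:
servo_tool([
  [0,0,0.001,0,0,0],
  [0,0,0.001,0,0,0],
  [0,0,0,0,0,0],
])

```text
time_s: 23.02
position: [381.1, 299.6, 80.2]
orientation: [[0.993, 0.116, -0.0], [0.116, -0.993, -0.0], [-0.0, 0.0, -1.0]]
force: [0.2, 0.9, -1.4]
opening: 55.2
gripper_force: 43.0
```

Emit:
servo_tool([
  [0,0,0.001,0,0,0],
  [0,0,0.001,0,0,0],
  [0,0,0,0,0,0],
  [0,0,0,0,0,0],
])

```text
time_s: 23.52
position: [381.5, 299.7, 78.7]
orientation: [[0.993, 0.116, 0.001], [0.116, -0.993, 0.0], [0.001, -0.0, -1.0]]
force: [-0.1, -0.5, 2.7]
opening: 54.6
gripper_force: 43.4
```

Emit:
servo_tool([
  [0,0,0.001,0,0,0],
  [0,0,0,0,0,0],
  [0,0,0,0,0,0],
])

```text
time_s: 23.9
position: [381.9, 299.9, 78.7]
orientation: [[0.993, 0.116, 0.001], [0.116, -0.993, 0.0], [0.001, -0.0, -1.0]]
force: [-2.2, -0.1, 10.9]
opening: 54.4
gripper_force: 44.2
```

Emit:
servo_tool([
  [0,0,0,0,0,0],
  [0,0,0,0,0,0],
  [0,0,0,0,0,0],
  [0,0,0,0,0,0],
], gripper=0.076)

```text
time_s: 24.4
position: [381.1, 299.6, 77.1]
orientation: [[0.993, 0.116, -0.0], [0.116, -0.993, -0.0], [-0.0, 0.0, -1.0]]
force: [0.5, 0.3, -0.7]
opening: 76.0
gripper_force: 0.0
```

Emit:
servo_tool([
  [0,0,-0.02,0,0,0],
  [0,0,-0.03,0,0,0],
  [0,0,-0.04,0,0,0],
  [0,0,-0.04,0,0,0],
  [0,0,0,0,0,0],
  [0,0,0,0,0,0],
  [0.01,0.017,0,0,0,0],
  [0.018,0.031,0,0,0,0],
])

```text
time_s: 25.4
position: [413.4, 254.9, 205.2]
orientation: [[0.993, 0.118, -0.004], [0.118, -0.993, -0.001], [-0.004, 0.0, -1.0]]
force: [0.1, -0.3, 0.1]
opening: 75.9
gripper_force: 0.0
```

Emit:
servo_tool([
  [0.025,0.043,0,0,0,0],
  [0.025,0.043,0,0,0,0],
  [0.025,0.043,0,0,0,0],
  [0.025,0.043,0,0,0,0],
  [0.025,0.043,0,0,0,0],
  [0.022,0.038,0,0,0,0],
  [0.017,0.029,0,0,0,0],
  [0,0,0,0,0,0],
])

```text
time_s: 26.4
position: [610.0, -7.5, 204.8]
orientation: [[0.994, 0.113, -0.004], [0.113, -0.994, 0.001], [-0.004, -0.001, -1.0]]
force: [-0.5, -0.3, -0.1]
opening: 75.9
gripper_force: 0.0
```

Emit:
servo_tool([
  [0,0,0,0,0,0],
  [0,0,0,0,0,0],
])

```text
time_s: 26.65
position: [609.5, -4.6, 206.7]
orientation: [[0.993, 0.118, -0.001], [0.118, -0.993, 0.0], [-0.001, -0.001, -1.0]]
force: [0.2, -0.1, -0.0]
opening: 76.1
gripper_force: 0.0
```

Run:
```python
from fit import *
from go import go
go((610.8,-5.8,206))
w=robot.grab_frame("wrist");t=robot.grab_frame("top")
cv2.imwrite("pics/w4.png",w);cv2.imwrite("pics/top4.png",t)
np.savez("w4",**{k:np.array(v) for k,v in robot.get_calibration("wrist").items()})
cv2.imwrite("pics/w4v.png",np.vstack([w[60:360,120:520],cv2.resize(t[140:310,100:430],(400,206))]))
for r in robot.regions_of("housing","wrist")[:2]:
    e=r["extent"];print(e,r["confidence"]);v,u=np.nonzero(r["pixels"]);print(ray((u.mean(),v.mean()),40,"wrist"))
h=cv2.cvtColor(w,cv2.COLOR_BGR2HSV)
for n in("disc_red","disc_blue","disc_yellow"):
    for r in robot.regions_of(n,"wrist")[:1]:
        e=r["extent"];c=(e[0]+e[2]/2-.5,e[1]+e[3]/2-.5);print(n,r["confidence"],e,ray(c,11,"wrist"))
```

```text
t 26.65 pos [609.5  -4.6 206.7] yaw 6.75 tilt [-0.0012  0.0005] open 76.1 q [-12.  15.  87.   0.  78.  71.]
 -> [610.8  -5.8 206. ] tool d mm [1.2 1.3 0.7]
[289.9, 149.7, 61.5, 55.4] 0.65
[612.61631321  -3.7645249   40.        ]
disc_red 0.58 [350.6, 140.2, 64.6, 60.7] [619.97974129 -70.95395475  11.        ]
disc_blue 0.68 [227.3, 145.0, 64.3, 59.0] [600.39666103  59.36985431  11.        ]
disc_yellow 0.92 [292.2, 203.1, 58.5, 49.6] [546.68917494 -13.97355916  11.        ]
```

View pics/w4v.png

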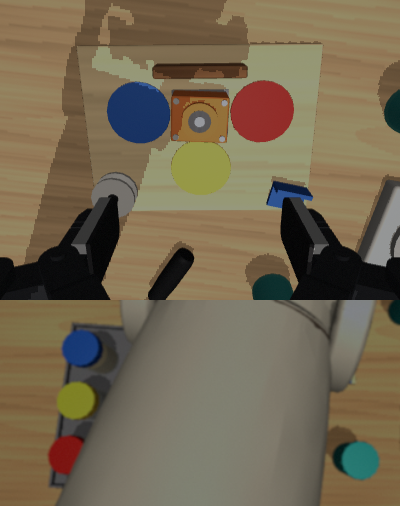

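The jars stand upright in the tray (blue, yellow and red lids in the lower crop). In the wrist crop the housing's bearing is at (200,121), full image (320,181), and its sides are nearly parallel to the tool axes.

Run:
```python
from go import *
d=np.load("w4.npz");K,E=d["K"],d["extrinsics"]
def r(uv,z):
    v=E[:3,:3]@np.linalg.solve(K,[uv[0],uv[1],1]);o=E[:3,3];return (o+v*(z-o[2])/v[2])[:2].round(1)
w=cv2.imread("pics/w4.png")
c=w[140:220,280:360];h=cv2.cvtColor(c,cv2.COLOR_BGR2HSV)
dark=((h[...,1]<90)).astype(np.uint8)
n,l,s,ce=cv2.connectedComponentsWithStats(dark)
for i in range(1,n):
    if 5<s[i,4]<500: print(s[i].tolist(),(ce[i]+[280,140]).round(1),"z43",r(ce[i]+[280,140],43),"z49",r(ce[i]+[280,140],49))
cv2.imwrite("pics/w4c.png",cv2.resize(c,None,fx=6,fy=6,interpolation=cv2.INTER_CUBIC))
go()
```

```text
[0, 0, 4, 7, 19] [281.2 142.2] z43 [641.6  35.7] z49 [642.5  35.1]
[13, 18, 6, 6, 28] [295.7 160.7] z43 [625.7  20.5] z49 [626.9  20.2]
[61, 20, 7, 7, 35] [343.9 162.9] z43 [629.  -25.5] z49 [630.2 -24.9]
[28, 31, 23, 22, 392] [319.1 181.3] z43 [608.1  -4.1] z49 [609.7  -3.9]
[0, 49, 7, 8, 10] [282.8 193.1] z43 [591.9  30.1] z49 [593.8  29.6]
[13, 54, 6, 6, 26] [295.2 196.7] z43 [589.6  17.6] z49 [591.6  17.3]
[0, 57, 26, 23, 280] [290.2 209.5] z43 [575.6  21.4] z49 [577.8  21. ]
[59, 56, 6, 6, 31] [341.5 198.6] z43 [593.1 -28.3] z49 [595.  -27.6]
t 26.95 pos [610.2  -5.4 207.5] yaw 6.71 tilt [ 0.0002 -0.    ] open 76.4 q [-12.  15.  87.   0.  78.  71.]
```

View pics/w4c.png

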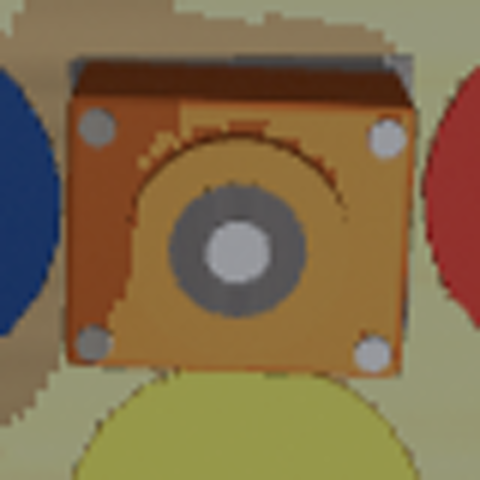

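Centre from the four screws is (609.4,-3.9), which agrees with the bearing. Yaw is 4.4°.

Emit:
servo_tool([
  [0,-0.0015,0,0,0,2.3],
  [0,0,0.03,0,0,0],
  [0,0,0.045,0,0,0],
  [0,0,0.045,0,0,0],
  [0,0,0.03,0,0,0],
  [0,0,0.02,0,0,0],
  [0,0,0,0,0,0],
  [0,0,0,0,0,0],
])

```text
time_s: 27.95
position: [611.4, -4.6, 38.9]
orientation: [[0.997, 0.076, 0.003], [0.076, -0.997, -0.001], [0.003, 0.001, -1.0]]
force: [0.2, -0.2, 0.4]
opening: 75.6
gripper_force: 0.0
```

```bash
python3 go.py 609.5,-3.9,15
```

```text
t 27.95 pos [611.4  -4.6  38.9] yaw 4.38 tilt [ 0.0027 -0.0006] open 75.6 q [-12.  26.  93.  -0.  60.  74.]
 -> [609.5  -3.9  15. ] tool d mm [-1.9 -0.8 23.9]
```

Emit:
servo_tool([
  [-0.001,-0.001,0.012,0,0,0],
  [0,0,0.008,0,0,0],
  [0,0,0.003,0,0,0],
  [0,0,0,0,0,0],
  [0,0,0,0,0,0],
])

```text
time_s: 28.58
position: [609.3, -3.4, 14.6]
orientation: [[0.997, 0.076, 0.0], [0.076, -0.997, -0.0], [0.0, 0.0, -1.0]]
force: [0.6, 0.0, -0.0]
opening: 76.3
gripper_force: 0.0
```

Emit:
servo_tool([
  [0,0,0,0,0,0],
  [0,0,0,0,0,0],
  [0,0,0,0,0,0],
  [0,0,0,0,0,0],
  [0,0,0,0,0,0],
], gripper=0.04)

```text
time_s: 29.2
position: [609.5, -3.5, 14.8]
orientation: [[0.997, 0.076, 0.001], [0.076, -0.997, -0.0], [0.001, 0.0, -1.0]]
force: [-0.2, 0.1, 4.3]
opening: 55.6
gripper_force: 44.1
```

```bash
python3 go.py
```

```text
t 29.2 pos [609.5  -3.5  14.8] yaw 4.38 tilt [ 0.001  -0.0002] open 55.6 q [-12.  28.  94.   0.  58.  74.]
```

Emit:
servo_tool([
  [0,0,-0.01,0,0,0],
  [0,0,-0.03,0,0,0],
  [0,0,-0.045,0,0,0],
  [0,0,-0.045,0,0,0],
  [0,0,-0.03,0,0,0],
  [0,0,-0.01,0,0,0],
  [0,0,0,0,0,0],
  [0,0,0,0,0,0],
])

```text
time_s: 30.2
position: [607.8, -3.1, 182.1]
orientation: [[0.997, 0.076, -0.004], [0.076, -0.997, 0.001], [-0.004, -0.001, -1.0]]
force: [0.5, 0.1, -1.5]
opening: 55.4
gripper_force: 43.6
```

Emit:
servo_tool([
  [-0.011,0.021,0,0,0,0],
  [-0.02,0.039,0,0,0,0],
  [-0.022,0.043,0,0,0,0],
  [-0.023,0.044,0,0,0,0],
  [-0.023,0.044,0,0,0,0],
  [-0.021,0.042,0,0,0,0],
  [-0.015,0.028,0,0,0,0],
  [-0.01,0.02,0,0,0,0],
])

```text
time_s: 31.2
position: [484.4, -295.4, 182.4]
orientation: [[0.997, 0.075, -0.002], [0.075, -0.997, 0.002], [-0.002, -0.002, -1.0]]
force: [0.3, -0.4, -0.9]
opening: 55.2
gripper_force: 43.6
```

Emit:
servo_tool([
  [0,0,0,0,0,0],
  [0,0,0,0,0,0],
  [0,0,0,0,0,0],
])

```text
time_s: 31.58
position: [486.1, -293.6, 183.9]
orientation: [[0.997, 0.078, -0.0], [0.078, -0.997, 0.001], [-0.0, -0.001, -1.0]]
force: [-0.6, -0.1, -0.3]
opening: 55.3
gripper_force: 43.6
```

Run:
```python
from go import *
print(ray((227,152),30,"scene"))
go((486.5,-294.8,36))
w=robot.grab_frame("wrist");cv2.imwrite("pics/w5.png",w)
```

```text
[ 484.12717409 -292.49707868   30.        ]
t 31.57 pos [ 486.1 -293.6  183.9] yaw 4.45 tilt [-0.0005  0.0008] open 55.3 q [-43.  10.  96.   0.  74.  42.]
 -> [ 486.5 -294.8   36. ] tool d mm [  0.3   1.4 147.9]
```

View pics/w5.png

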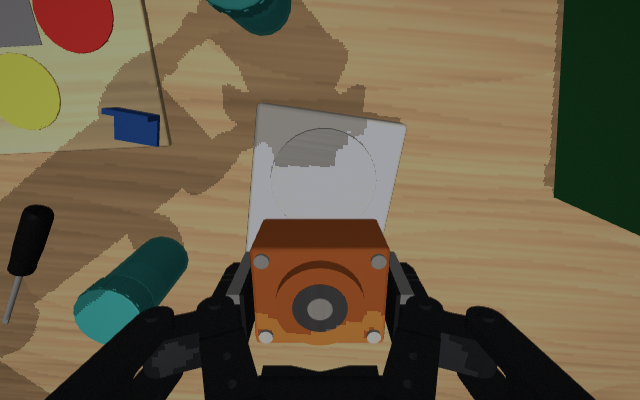

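The housing hangs level and centred in the fingers, over the pan (circle about (323,180) in the picture). Both cameras put the pan near (485.3,-293.6).

Emit:
servo_tool([
  [0,0,0.03,0,0,0],
  [0,0,0.04,0,0,0],
  [0,0,0.035,0,0,0],
  [0,0,0.025,0,0,0],
  [0,0,0.012,0,0,0],
  [0,0,0,0,0,0],
  [0,0,0,0,0,0],
])

```text
time_s: 32.5
position: [486.8, -295.3, 43.7]
orientation: [[0.997, 0.077, 0.002], [0.077, -0.997, -0.002], [0.002, 0.002, -1.0]]
force: [0.4, -0.2, -0.7]
opening: 55.1
gripper_force: 43.6
```

Emit:
servo_tool([
  [0,0,0.002,0,0,0],
  [0,0,0,0,0,0],
  [0,0,0,0,0,0],
])

```text
time_s: 32.88
position: [486.0, -294.7, 40.5]
orientation: [[0.997, 0.076, 0.0], [0.076, -0.997, -0.0], [0.0, 0.0, -1.0]]
force: [-0.6, -0.8, -0.0]
opening: 55.3
gripper_force: 43.6
```

Emit:
servo_tool([
  [0,0,0.002,0,0,0],
  [0,0,0.001,0,0,0],
  [0,0,0,0,0,0],
  [0,0,0,0,0,0],
])

```text
time_s: 33.38
position: [485.9, -294.6, 37.3]
orientation: [[0.997, 0.076, -0.0], [0.076, -0.997, 0.0], [-0.0, -0.0, -1.0]]
force: [0.3, -1.0, -0.3]
opening: 54.9
gripper_force: 43.6
```

Emit:
servo_tool([
  [0,0,0.001,0,0,0],
  [0,0,0,0,0,0],
  [0,0,0,0,0,0],
])

```text
time_s: 33.75
position: [485.9, -294.6, 36.3]
orientation: [[0.997, 0.076, -0.0], [0.076, -0.997, 0.0], [0.0, -0.0, -1.0]]
force: [0.3, -0.8, -1.4]
opening: 55.5
gripper_force: 43.6
```

Emit:
servo_tool([
  [0,0,0.001,0,0,0],
  [0,0,0,0,0,0],
  [0,0,0,0,0,0],
])

```text
time_s: 34.12
position: [486.0, -294.7, 35.8]
orientation: [[0.997, 0.076, 0.0], [0.076, -0.997, -0.0], [0.0, 0.0, -1.0]]
force: [-1.0, 1.1, 5.0]
opening: 55.0
gripper_force: 44.2
```

Emit:
servo_tool([
  [0,0,0,0,0,0],
  [0,0,0,0,0,0],
  [0,0,0,0,0,0],
  [0,0,0,0,0,0],
  [0,0,0,0,0,0],
], gripper=0.076)

```text
time_s: 34.75
position: [485.9, -294.6, 35.2]
orientation: [[0.997, 0.076, -0.0], [0.076, -0.997, 0.0], [-0.0, -0.0, -1.0]]
force: [-0.5, 0.2, -0.3]
opening: 76.4
gripper_force: 0.0
```

Emit:
servo_tool([
  [0,0,-0.01,0,0,0],
  [0,0,-0.03,0,0,0],
  [0,0,-0.045,0,0,0],
  [0,0,-0.045,0,0,0],
  [0,0,-0.04,0,0,0],
  [0,0,0,0,0,0],
  [0,0,0,0,0,0],
  [0,0,0,0,0,0],
])

```text
time_s: 35.75
position: [485.2, -293.9, 203.7]
orientation: [[0.997, 0.076, -0.002], [0.076, -0.997, 0.002], [-0.002, -0.002, -1.0]]
force: [0.1, -0.4, -0.0]
opening: 76.2
gripper_force: 0.0
```

Run:
```python
from go import *
go((381.5,299.7,206))
w=robot.grab_frame("wrist");s=robot.grab_frame("scene");cv2.imwrite("pics/s6.png",s);cv2.imwrite("pics/w6.png",w)
cv2.imwrite("pics/w6v.png",np.vstack([w[100:400:2,::2],cv2.resize(s[60:330,140:500],(320,240))]))
np.savez("w6",**{k:np.array(v) for k,v in robot.get_calibration("wrist").items()})
```

```text
t 35.75 pos [ 485.2 -293.9  203.7] yaw 4.38 tilt [-0.0021  0.002 ] open 76.2 q [-43.   9.  94.  -0.  76.  42.]
 -> [381.5 299.7 206. ] tool d mm [ -58.1 -599.8   -0.9]
```

View pics/w6v.png

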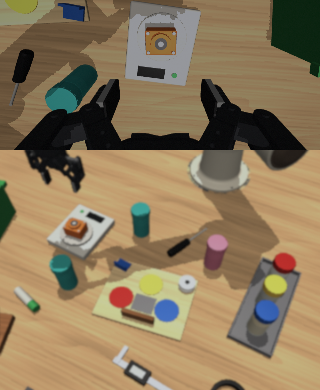

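Housing sits flat on the pan, with bearing and pan circle concentric at about (161,43) in the upper tile. The scene tile shows all three jars upright in the tray. Next is the red jar.

Emit:
servo_tool([
  [-0.002,-0.025,0,0,0,0],
  [-0.005,-0.05,0,0,0,0],
  [-0.005,-0.055,0,0,0,0],
  [-0.005,-0.055,0,0,0,0],
  [-0.005,-0.055,0,0,0,0],
  [-0.005,-0.055,0,0,0,0],
  [-0.005,-0.055,0,0,0,0],
  [-0.005,-0.055,0,0,0,0],
])

```text
time_s: 36.85
position: [417.3, 108.0, 204.9]
orientation: [[0.997, 0.076, -0.0], [0.076, -0.997, 0.0], [-0.0, -0.0, -1.0]]
force: [0.4, -0.1, 0.3]
opening: 76.0
gripper_force: 0.0
```

Emit:
servo_tool([
  [-0.005,-0.055,0,0,0,0],
  [-0.005,-0.055,0,0,0,0],
  [-0.005,-0.05,0,0,0,0],
  [-0.004,-0.035,0,0,0,0],
  [-0.002,0,0,0,0,0],
  [0,0,0,0,0,0],
  [0,0,0,0,0,0],
])

```text
time_s: 37.72
position: [382.6, 298.2, 205.1]
orientation: [[0.997, 0.075, -0.0], [0.075, -0.997, -0.0], [-0.0, 0.0, -1.0]]
force: [0.5, 0.1, 0.4]
opening: 76.2
gripper_force: 0.0
```

Run:
```python
from go import *
go((381.5,299.7,78))
w=robot.grab_frame("wrist");cv2.imwrite("pics/w7.png",w)
```

```text
t 37.73 pos [382.6 298.2 205.1] yaw 4.29 tilt [-0.0002 -0.0004] open 76.2 q [ 24.  -3. 107.  -0.  76. 109.]
 -> [381.5 299.7  78. ] tool d mm [ -0.9  -1.6 127.1]
```

View pics/w7.png

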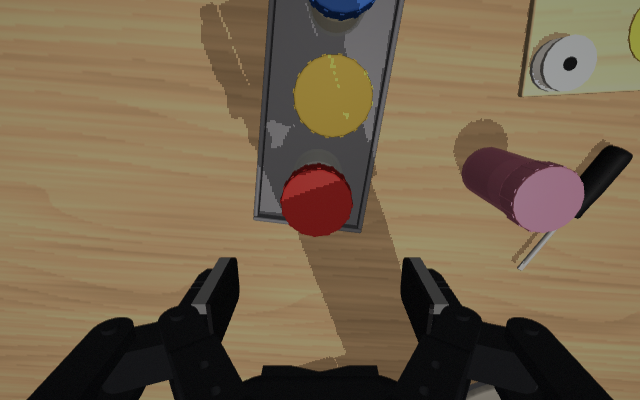

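The jars stand in a row in the tray, with the red lid at (317,203) centred between the fingers.

Emit:
servo_tool([
  [0,-0.001,0.03,0,0,0],
  [0,0,0.04,0,0,0],
  [0,0,0.03,0,0,0],
  [0,0,0.016,0,0,0],
  [0,0,0.009,0,0,0],
  [0,0,0,0,0,0],
  [0,0,0,0,0,0],
])

```text
time_s: 38.65
position: [383.1, 300.6, 81.4]
orientation: [[0.997, 0.076, 0.002], [0.076, -0.997, 0.001], [0.002, -0.001, -1.0]]
force: [1.2, -0.6, 0.5]
opening: 75.9
gripper_force: 0.0
```

Emit:
servo_tool([
  [0,0,0,0,0,0],
  [0,0,0,0,0,0],
  [0,0,0,0,0,0],
  [0,0,0,0,0,0],
  [0,0,0,0,0,0],
], gripper=0.04)

```text
time_s: 39.28
position: [383.0, 300.6, 81.4]
orientation: [[0.997, 0.076, 0.002], [0.076, -0.997, 0.001], [0.002, -0.001, -1.0]]
force: [-1.1, 0.1, 6.5]
opening: 54.9
gripper_force: 42.4
```

Emit:
servo_tool([
  [0,0,-0.015,0,0,0],
  [0,0,-0.035,0,0,0],
  [0,0,-0.04,0,0,0],
  [0,0,-0.04,0,0,0],
  [0,0,0,0,0,0],
  [0,0,0,0,0,0],
  [0,0,0,0,0,0],
])

```text
time_s: 40.15
position: [381.1, 299.7, 208.5]
orientation: [[0.997, 0.076, -0.003], [0.076, -0.997, -0.001], [-0.003, 0.001, -1.0]]
force: [0.1, -0.3, -2.5]
opening: 54.8
gripper_force: 43.1
```

```bash
python3 go.py 619,-71.8,206
```

```text
t 40.15 pos [381.1 299.7 208.5] yaw 4.38 tilt [-0.0033 -0.0015] open 54.8 q [ 24.  -3. 107.   0.  77. 109.]
 -> [619.  -71.8 206. ] tool d mm [208.9 388.6   2.2]
```

Emit:
servo_tool([
  [0.01,0.019,0,0,0,0],
  [0.021,0.039,0,0,0,0],
  [0.025,0.047,0,0,0,0],
  [0.025,0.047,0,0,0,0],
  [0.025,0.047,0,0,0,0],
  [0.025,0.047,0,0,0,0],
  [0.025,0.046,0,0,0,0],
  [0.024,0.044,0,0,0,0],
])

```text
time_s: 41.15
position: [587.3, -22.6, 208.6]
orientation: [[0.997, 0.076, -0.003], [0.076, -0.997, 0.001], [-0.003, -0.001, -1.0]]
force: [0.0, 0.5, -2.3]
opening: 54.9
gripper_force: 43.0
```

Emit:
servo_tool([
  [0.018,0.033,0,0,0,0],
  [0.011,0.02,0,0,0,0],
  [0,0,0,0,0,0],
  [0,0,0,0,0,0],
  [0,0,0,0,0,0],
])

```text
time_s: 41.78
position: [619.7, -70.6, 209.9]
orientation: [[0.997, 0.077, -0.001], [0.077, -0.997, 0.001], [-0.001, -0.001, -1.0]]
force: [0.1, -0.1, -1.9]
opening: 54.5
gripper_force: 43.1
```

```bash
python3 go.py 619,-71.8,86
```

```text
t 41.77 pos [619.7 -70.6 209.9] yaw 4.44 tilt [-0.0009  0.0005] open 54.5 q [-18.  17.  84.   0.  78.  68.]
 -> [619.  -71.8  86. ] tool d mm [ -0.7   1.2 123.9]
```

Emit:
servo_tool([
  [0,0,0.03,0,0,0],
  [0,0,0.04,0,0,0],
  [0,0,0.027,0,0,0],
  [0,0,0.015,0,0,0],
  [0,0,0.006,0,0,0],
  [0,0,0,0,0,0],
  [0,0,0,0,0,0],
  [0,0,0,0,0,0],
])

```text
time_s: 42.78
position: [620.9, -71.9, 93.4]
orientation: [[0.997, 0.076, 0.002], [0.076, -0.997, -0.001], [0.002, 0.001, -1.0]]
force: [-0.3, -0.5, -0.7]
opening: 54.7
gripper_force: 43.1
```

Emit:
servo_tool([
  [0,0,0.001,0,0,0],
  [0,0,0.001,0,0,0],
  [0,0,0,0,0,0],
  [0,0,0,0,0,0],
])

```text
time_s: 43.28
position: [620.2, -71.7, 90.3]
orientation: [[0.997, 0.076, -0.0], [0.076, -0.997, 0.0], [-0.0, -0.0, -1.0]]
force: [0.4, 0.4, -2.0]
opening: 55.1
gripper_force: 43.1
```

```bash
python3 go.py 619,-71.8,86
```

```text
t 43.27 pos [620.2 -71.7  90.3] yaw 4.38 tilt [-0.0001  0.    ] open 55.1 q [-18.  24.  90.  -0.  66.  68.]
 -> [619.  -71.8  86. ] tool d mm [-1.3 -0.   4.3]
```

Emit:
servo_tool([
  [-0.001,0,0.001,0,0,0],
  [0,0,0.001,0,0,0],
  [0,0,0,0,0,0],
  [0,0,0,0,0,0],
])

```text
time_s: 43.78
position: [619.3, -71.8, 88.3]
orientation: [[0.997, 0.076, 0.0], [0.076, -0.997, 0.0], [0.0, 0.0, -1.0]]
force: [0.2, -0.4, -1.5]
opening: 55.0
gripper_force: 43.1
```

Emit:
servo_tool([
  [0,0,0.001,0,0,0],
  [0,0,0,0,0,0],
  [0,0,0,0,0,0],
])

```text
time_s: 44.15
position: [619.5, -71.8, 87.5]
orientation: [[0.997, 0.076, 0.0], [0.076, -0.997, -0.0], [0.0, 0.0, -1.0]]
force: [-0.2, 0.3, -0.3]
opening: 54.7
gripper_force: 43.2
```

Emit:
servo_tool([
  [0,0,0.001,0,0,0],
  [0,0,0,0,0,0],
  [0,0,0,0,0,0],
])

```text
time_s: 44.52
position: [619.8, -71.8, 87.5]
orientation: [[0.997, 0.076, 0.001], [0.076, -0.997, -0.0], [0.001, 0.0, -1.0]]
force: [-1.3, 1.2, 4.8]
opening: 54.9
gripper_force: 43.8
```

Emit:
servo_tool([
  [0,0,0,0,0,0],
  [0,0,0,0,0,0],
  [0,0,0,0,0,0],
  [0,0,0,0,0,0],
], gripper=0.076)

```text
time_s: 45.02
position: [619.2, -71.8, 86.2]
orientation: [[0.997, 0.076, -0.0], [0.076, -0.997, 0.0], [-0.0, -0.0, -1.0]]
force: [-1.1, -0.2, 0.2]
opening: 75.8
gripper_force: 0.0
```

Emit:
servo_tool([
  [0,0,-0.02,0,0,0],
  [0,0,-0.03,0,0,0],
  [0,0,-0.04,0,0,0],
  [0,0,-0.03,0,0,0],
  [0,0,0,0,0,0],
  [0,0,0,0,0,0],
  [-0.006,-0.018,0,0,0,0],
  [-0.011,-0.033,0,0,0,0],
])

```text
time_s: 46.02
position: [597.2, -21.3, 204.8]
orientation: [[0.997, 0.075, -0.003], [0.075, -0.997, 0.001], [-0.003, -0.001, -1.0]]
force: [1.2, 0.2, -0.7]
opening: 76.1
gripper_force: 0.0
```

Emit:
servo_tool([
  [-0.016,-0.047,0,0,0,0],
  [-0.016,-0.047,0,0,0,0],
  [-0.016,-0.047,0,0,0,0],
  [-0.016,-0.047,0,0,0,0],
  [-0.016,-0.047,0,0,0,0],
  [-0.016,-0.047,0,0,0,0],
  [-0.011,-0.029,0,0,0,0],
  [-0.006,-0.015,0,0,0,0],
])

```text
time_s: 47.02
position: [458.7, 295.7, 205.2]
orientation: [[0.997, 0.079, -0.002], [0.079, -0.997, -0.001], [-0.002, 0.0, -1.0]]
force: [-0.6, 0.0, -0.3]
opening: 75.9
gripper_force: 0.0
```

Emit:
servo_tool([
  [0,0,0,0,0,0],
  [0,0,0,0,0,0],
  [0,0,0,0,0,0],
])

```text
time_s: 47.4
position: [461.4, 293.2, 206.2]
orientation: [[0.997, 0.075, -0.0], [0.075, -0.997, -0.0], [-0.0, 0.0, -1.0]]
force: [-0.3, -0.2, -0.7]
opening: 76.0
gripper_force: 0.0
```

```bash
python3 go.py 461.4,294,78
```

```text
t 47.4 pos [461.4 293.2 206.2] yaw 4.29 tilt [-0.     -0.0002] open 76.0 q [ 20.   6.  98.  -0.  76. 105.]
 -> [461.4 294.   78. ] tool d mm [  0.   -0.8 128.2]
```

Emit:
servo_tool([
  [0,-0.001,0.03,0,0,0],
  [0,0,0.04,0,0,0],
  [0,0,0.03,0,0,0],
  [0,0,0.017,0,0,0],
  [0,0,0.01,0,0,0],
  [0,0,0,0,0,0],
  [0,0,0,0,0,0],
])

```text
time_s: 48.28
position: [461.8, 295.5, 80.5]
orientation: [[0.997, 0.076, 0.002], [0.076, -0.997, 0.001], [0.002, -0.001, -1.0]]
force: [0.8, -0.5, 0.3]
opening: 75.7
gripper_force: 0.0
```

Emit:
servo_tool([
  [0,0,0,0,0,0],
  [0,0,0,0,0,0],
  [0,0,0,0,0,0],
  [0,0,0,0,0,0],
  [0,0,0,0,0,0],
], gripper=0.04)

```text
time_s: 48.9
position: [461.7, 295.4, 80.5]
orientation: [[0.997, 0.076, 0.002], [0.076, -0.997, 0.001], [0.002, -0.0, -1.0]]
force: [0.3, -0.6, 6.4]
opening: 54.8
gripper_force: 42.3
```

Emit:
servo_tool([
  [0,0,-0.015,0,0,0],
  [0,0,-0.035,0,0,0],
  [0,0,-0.04,0,0,0],
  [0,0,-0.04,0,0,0],
  [0,0,0,0,0,0],
  [0,0,0,0,0,0],
  [0,0,0,0,0,0],
])

```text
time_s: 49.78
position: [459.6, 294.7, 207.4]
orientation: [[0.997, 0.076, -0.004], [0.076, -0.997, -0.001], [-0.004, 0.001, -1.0]]
force: [0.7, 0.0, -0.9]
opening: 54.8
gripper_force: 42.7
```

Emit:
servo_tool([
  [0.004,0.02,0,0,0,0],
  [0.008,0.04,0,0,0,0],
  [0.01,0.05,0,0,0,0],
  [0.01,0.05,0,0,0,0],
  [0.01,0.05,0,0,0,0],
  [0.01,0.05,0,0,0,0],
  [0.006,0.033,0,0,0,0],
  [0.004,0.02,0,0,0,0],
])

```text
time_s: 50.78
position: [546.1, -13.5, 208.0]
orientation: [[0.997, 0.075, -0.002], [0.075, -0.997, 0.001], [-0.002, -0.001, -1.0]]
force: [-0.5, 0.5, -1.3]
opening: 55.0
gripper_force: 42.8
```

Emit:
servo_tool([
  [0,0,0,0,0,0],
  [0,0,0,0,0,0],
  [0,0,0,0,0,0],
])

```text
time_s: 51.15
position: [546.3, -11.0, 209.2]
orientation: [[0.997, 0.078, -0.0], [0.078, -0.997, 0.0], [-0.0, -0.0, -1.0]]
force: [0.8, -1.3, -1.1]
opening: 54.8
gripper_force: 42.8
```

```bash
python3 go.py 547.2,-13.6,86
```

```text
t 51.15 pos [546.3 -11.  209.2] yaw 4.47 tilt [-0.0003  0.0004] open 54.8 q [-14.   6.  98.   0.  77.  72.]
 -> [547.2 -13.6  86. ] tool d mm [  0.8   2.7 123.2]
```

Emit:
servo_tool([
  [0,0.001,0.03,0,0,0],
  [0.001,0,0.04,0,0,0],
  [0,0,0.027,0,0,0],
  [0,0,0.015,0,0,0],
  [0,0,0.006,0,0,0],
  [0,0,0.002,0,0,0],
  [0,0,0,0,0,0],
  [0,0,0,0,0,0],
])

```text
time_s: 52.15
position: [548.2, -13.3, 90.2]
orientation: [[0.997, 0.076, 0.002], [0.076, -0.997, -0.0], [0.002, 0.001, -1.0]]
force: [-0.2, 0.3, -0.8]
opening: 55.1
gripper_force: 42.8
```

Emit:
servo_tool([
  [0,0,0,0,0,0],
  [0,0,0,0,0,0],
  [0,0,0,0,0,0],
])

```text
time_s: 52.52
position: [547.6, -13.1, 89.4]
orientation: [[0.997, 0.076, 0.0], [0.076, -0.997, -0.0], [0.0, 0.0, -1.0]]
force: [0.2, 0.1, -1.6]
opening: 55.0
gripper_force: 42.8
```

```bash
python3 go.py 547.2,-13.6,86
```

```text
t 52.52 pos [547.6 -13.1  89.4] yaw 4.37 tilt [ 0.0001 -0.    ] open 55.0 q [-14.  14. 103.   0.  63.  72.]
 -> [547.2 -13.6  86. ] tool d mm [-0.5  0.4  3.4]
```

Emit:
servo_tool([
  [0,0.0005,0.001,0,0,0],
  [0,0,0.001,0,0,0],
  [0,0,0,0,0,0],
  [0,0,0,0,0,0],
])

```text
time_s: 53.02
position: [547.6, -13.6, 87.3]
orientation: [[0.997, 0.076, -0.0], [0.076, -0.997, 0.0], [-0.0, -0.0, -1.0]]
force: [0.7, -0.3, -1.0]
opening: 55.0
gripper_force: 42.8
```

Emit:
servo_tool([
  [0,0,0.001,0,0,0],
  [0,0,0,0,0,0],
  [0,0,0,0,0,0],
])

```text
time_s: 53.4
position: [547.9, -13.6, 86.6]
orientation: [[0.997, 0.076, 0.001], [0.076, -0.997, -0.0], [0.0, 0.0, -1.0]]
force: [-0.1, 0.1, 0.8]
opening: 54.6
gripper_force: 42.9
```

Emit:
servo_tool([
  [0,0,0.001,0,0,0],
  [0,0,0,0,0,0],
  [0,0,0,0,0,0],
])

```text
time_s: 53.78
position: [548.3, -13.6, 86.6]
orientation: [[0.997, 0.076, 0.001], [0.076, -0.997, -0.0], [0.001, 0.0, -1.0]]
force: [-2.1, 1.2, 7.6]
opening: 54.7
gripper_force: 43.7
```

Emit:
servo_tool([
  [0,0,0,0,0,0],
  [0,0,0,0,0,0],
  [0,0,0,0,0,0],
  [0,0,0,0,0,0],
], gripper=0.076)

```text
time_s: 54.28
position: [547.5, -13.6, 85.1]
orientation: [[0.997, 0.076, -0.0], [0.076, -0.997, 0.0], [-0.0, -0.0, -1.0]]
force: [0.4, 0.4, -1.1]
opening: 75.8
gripper_force: 0.0
```

Emit:
servo_tool([
  [0,0,-0.02,0,0,0],
  [0,0,-0.03,0,0,0],
  [0,0,-0.04,0,0,0],
  [0,0,-0.03,0,0,0],
  [0,0,0,0,0,0],
  [0,0,0,0,0,0],
  [0,0,0,0,0,0],
])

```text
time_s: 55.15
position: [546.6, -13.4, 203.5]
orientation: [[0.997, 0.076, -0.003], [0.076, -0.997, 0.001], [-0.003, -0.001, -1.0]]
force: [0.4, 0.2, -0.1]
opening: 75.7
gripper_force: 0.0
```

Emit:
servo_tool([
  [0.001,-0.02,0,0,0,0],
  [0.002,-0.04,0,0,0,0],
  [0.003,-0.05,0,0,0,0],
  [0.003,-0.05,0,0,0,0],
  [0.003,-0.05,0,0,0,0],
  [0.002,-0.045,0,0,0,0],
  [0.002,-0.031,0,0,0,0],
  [0.001,-0.018,0,0,0,0],
])

```text
time_s: 56.15
position: [540.2, 293.2, 204.6]
orientation: [[0.997, 0.079, -0.001], [0.079, -0.997, -0.0], [-0.001, -0.0, -1.0]]
force: [-0.5, 0.0, 0.5]
opening: 75.8
gripper_force: 0.0
```

Emit:
servo_tool([
  [0,0,0,0,0,0],
  [0,0,0,0,0,0],
  [0,0,0,0,0,0],
])

```text
time_s: 56.52
position: [541.6, 289.7, 205.3]
orientation: [[0.997, 0.075, -0.0], [0.075, -0.997, -0.0], [-0.0, 0.0, -1.0]]
force: [-0.6, -0.4, 0.2]
opening: 75.8
gripper_force: 0.0
```

```bash
python3 go.py 540.7,291,79
```

```text
t 56.52 pos [541.6 289.7 205.3] yaw 4.29 tilt [-0.0001 -0.0002] open 75.8 q [ 17.  16.  86.  -0.  78. 103.]
 -> [540.7 291.   79. ] tool d mm [ -0.8  -1.3 126.3]
```

Emit:
servo_tool([
  [0,-0.001,0.03,0,0,0],
  [0,0,0.04,0,0,0],
  [0,0,0.03,0,0,0],
  [0,0,0.016,0,0,0],
  [0,0,0.009,0,0,0],
  [0,0,0,0,0,0],
  [0,0,0,0,0,0],
])

```text
time_s: 57.4
position: [542.3, 292.1, 81.7]
orientation: [[0.997, 0.076, 0.002], [0.076, -0.997, 0.001], [0.002, -0.001, -1.0]]
force: [0.4, 1.2, -0.3]
opening: 75.6
gripper_force: 0.0
```

Emit:
servo_tool([
  [0,0,0,0,0,0],
  [0,0,0,0,0,0],
  [0,0,0,0,0,0],
  [0,0,0,0,0,0],
  [0,0,0,0,0,0],
], gripper=0.04)

```text
time_s: 58.02
position: [542.2, 292.2, 81.7]
orientation: [[0.997, 0.076, 0.002], [0.076, -0.997, 0.001], [0.002, -0.001, -1.0]]
force: [-1.3, 1.4, 5.8]
opening: 55.2
gripper_force: 42.1
```

Emit:
servo_tool([
  [0,0,-0.015,0,0,0],
  [0,0,-0.035,0,0,0],
  [0,0,-0.04,0,0,0],
  [0,0,-0.04,0,0,0],
  [0,0,0,0,0,0],
  [0,0,0,0,0,0],
  [0,0,0,0,0,0],
])

```text
time_s: 58.9
position: [540.0, 291.4, 207.9]
orientation: [[0.997, 0.076, -0.004], [0.076, -0.997, -0.001], [-0.004, 0.001, -1.0]]
force: [0.2, 0.7, -1.5]
opening: 54.7
gripper_force: 42.9
```

Emit:
servo_tool([
  [0.004,0.018,0,0,0,0],
  [0.006,0.034,0,0,0,0],
  [0.008,0.044,0,0,0,0],
  [0.008,0.044,0,0,0,0],
  [0.008,0.044,0,0,0,0],
  [0.006,0.032,0,0,0,0],
  [0.003,0.018,0,0,0,0],
  [0,0,0,0,0,0],
])

```text
time_s: 59.9
position: [602.0, 60.6, 209.9]
orientation: [[0.997, 0.074, -0.001], [0.074, -0.997, 0.0], [-0.001, -0.0, -1.0]]
force: [0.5, -1.4, -1.5]
opening: 54.8
gripper_force: 42.9
```

Emit:
servo_tool([
  [0,0,0,0,0,0],
  [0,0,0,0,0,0],
  [0,0,0,0,0,0],
])

```text
time_s: 60.28
position: [601.9, 62.7, 210.3]
orientation: [[0.997, 0.078, 0.0], [0.078, -0.997, 0.0], [0.0, -0.0, -1.0]]
force: [-1.0, 0.7, -1.7]
opening: 55.0
gripper_force: 42.9
```

```bash
python3 go.py 602.3,60.2,86
```

```text
t 60.27 pos [601.9  62.7 210.3] yaw 4.45 tilt [0.     0.0001] open 55.0 q [-5. 14. 88.  0. 78. 80.]
 -> [602.3  60.2  86. ] tool d mm [  0.2   2.5 124.3]
```

Emit:
servo_tool([
  [0,0.001,0.03,0,0,0],
  [0,0,0.04,0,0,0],
  [0,0,0.027,0,0,0],
  [0,0,0.015,0,0,0],
  [0,0,0.006,0,0,0],
  [0,0,0.002,0,0,0],
  [0,0,0,0,0,0],
  [0,0,0,0,0,0],
])

```text
time_s: 61.28
position: [602.8, 60.7, 91.3]
orientation: [[0.997, 0.076, 0.002], [0.076, -0.997, -0.0], [0.002, 0.0, -1.0]]
force: [0.3, -0.4, -1.9]
opening: 54.9
gripper_force: 43.0
```

Emit:
servo_tool([
  [0,0,0,0,0,0],
  [0,0,0,0,0,0],
  [0,0,0,0,0,0],
])

```text
time_s: 61.65
position: [602.1, 60.8, 90.4]
orientation: [[0.997, 0.076, 0.0], [0.076, -0.997, 0.0], [0.0, -0.0, -1.0]]
force: [-0.0, -0.3, -1.6]
opening: 55.4
gripper_force: 43.0
```

```bash
python3 go.py 602.3,60.2,86
```

```text
t 61.65 pos [602.1  60.8  90.4] yaw 4.37 tilt [0.0001 0.    ] open 55.4 q [-6. 22. 93.  0. 65. 80.]
 -> [602.3  60.2  86. ] tool d mm [0.1 0.6 4.4]
```

Emit:
servo_tool([
  [0,0.0005,0.001,0,0,0],
  [0,0,0.001,0,0,0],
  [0,0,0,0,0,0],
  [0,0,0,0,0,0],
])

```text
time_s: 62.15
position: [602.1, 60.3, 88.3]
orientation: [[0.997, 0.076, -0.0], [0.076, -0.997, 0.0], [-0.0, -0.0, -1.0]]
force: [0.0, 0.5, -1.8]
opening: 54.9
gripper_force: 43.0
```

Emit:
servo_tool([
  [0,0,0.001,0,0,0],
  [0,0,0,0,0,0],
  [0,0,0,0,0,0],
])

```text
time_s: 62.52
position: [602.5, 60.3, 87.7]
orientation: [[0.997, 0.076, 0.001], [0.076, -0.997, -0.0], [0.001, 0.0, -1.0]]
force: [0.2, -0.2, 2.0]
opening: 54.8
gripper_force: 43.2
```

Emit:
servo_tool([
  [0,0,0.001,0,0,0],
  [0,0,0,0,0,0],
  [0,0,0,0,0,0],
])

```text
time_s: 62.9
position: [603.0, 60.3, 87.7]
orientation: [[0.997, 0.076, 0.002], [0.076, -0.997, -0.0], [0.002, 0.0, -1.0]]
force: [-1.4, 0.3, 6.3]
opening: 54.7
gripper_force: 43.8
```

Now I'll release, lift, and back off towards the robot so the top camera can see.

Emit:
servo_tool([
  [0,0,0,0,0,0],
  [0,0,0,0,0,0],
  [0,0,0,0,0,0],
  [0,0,0,0,0,0],
], gripper=0.076)

```text
time_s: 63.4
position: [602.0, 60.3, 86.1]
orientation: [[0.997, 0.076, -0.0], [0.076, -0.997, 0.0], [-0.0, -0.0, -1.0]]
force: [0.1, -0.6, 0.5]
opening: 76.0
gripper_force: 0.0
```

Emit:
servo_tool([
  [0,0,-0.02,0,0,0],
  [0,0,-0.03,0,0,0],
  [0,0,-0.04,0,0,0],
  [0,0,-0.04,0,0,0],
  [0,0,0,0,0,0],
  [0,-0.03,0,0,0,0],
  [0,-0.05,0,0,0,0],
  [0,-0.05,0,0,0,0],
])

```text
time_s: 64.4
position: [591.8, 191.0, 216.3]
orientation: [[0.997, 0.075, -0.0], [0.075, -0.997, 0.0], [-0.0, -0.0, -1.0]]
force: [0.4, -0.1, 0.0]
opening: 75.9
gripper_force: 0.0
```

Emit:
servo_tool([
  [-0.02,-0.05,0,0,0,0],
  [-0.03,-0.05,0,0,0,0],
  [-0.03,-0.05,0,0,0,0],
  [-0.03,-0.03,0,0,0,0],
  [-0.02,0,0,0,0,0],
  [0,0,0,0,0,0],
  [0,0,0,0,0,0],
])

```text
time_s: 65.28
position: [449.5, 359.2, 216.4]
orientation: [[0.997, 0.076, 0.001], [0.076, -0.997, 0.0], [0.001, -0.0, -1.0]]
force: [-0.5, -0.1, -0.2]
opening: 76.1
gripper_force: 0.0
```

Run:
```python
from fit import *
from go import go
go()
t=robot.grab_frame("top");cv2.imwrite("pics/top9.png",t)
big=cv2.resize(t[110:290,250:520],None,fx=2.9,fy=2.9,interpolation=cv2.INTER_CUBIC);cv2.imwrite("pics/c9.png",big)
c=Cam("top");h=cv2.cvtColor(t,cv2.COLOR_BGR2HSV)
for col,j0 in {"red":(619,-72),"blue":(602.3,60.2),"yellow":(547.2,-13.6)}.items():
    m=mask(t,col) if col!="yellow" else ((h[...,0]>24)&(h[...,0]<33)&(h[...,1]>150)).astype(np.float32)
    m=m*cv2.dilate((render(c,j0,j0,m.shape)>0).astype(np.uint8),np.ones((11,11)))
    f=lambda x:np.abs(render(c,x[:2],x[2:],m.shape)-m).sum();x0=np.r_[j0,j0].astype(float)
    r=minimize(f,x0,method="Nelder-Mead",options=dict(initial_simplex=np.r_[[x0],x0+8*np.eye(4)]));print(col,r.x.round(1),"off",(r.x[:2]-r.x[2:]).round(1),r.fun,m.sum())
```

```text
t 65.28 pos [449.5 359.2 216.4] yaw 4.34 tilt [0.0005 0.    ] open 76.1 q [ 27.  10.  92.  -0.  78. 112.]
red [620.2 -71.5 619.9 -70.4] off [ 0.2 -1.1] 180.75 836.0
blue [601.8  63.  603.9  62. ] off [-2.1  1. ] 212.875 767.0
yellow [548.4 -14.1 548.3 -13.3] off [ 0.1 -0.8] 134.625 872.0
```

View pics/c9.png

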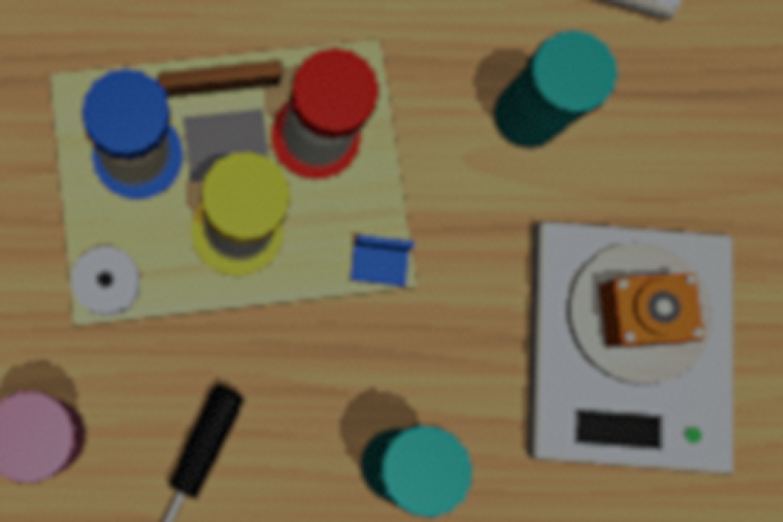

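Each jar is upright and within about 2 mm of its disc centre. The bearing is at (664,307) in the crop and the pan centre at (640,312). I'll check the parallax between them, then hand in if it's good.

Run:
```python
from h import *
f=lambda u,v,z:ray((250+(u+.5)/2.9-.5,110+(v+.5)/2.9-.5),z,"top")[:2]
a,b=f(664,307,70),f(640,312,30);d=np.linalg.norm(a-b);print(a,b,d)
if d<9: print(robot.finish_job())
```

```text
[ 486.29366151 -294.1354468 ] [ 487.35728676 -294.92502432] 1.3246627274795564
the job is handed in; nothing more can be done
None
```

I handed the job in after about 65 s of the 147 s allowed. The housing lies about 1 mm from the middle of the scale's pan, and all three jars stand upright on their own discs within about 2.5 mm, as measured from the top camera; the hand-in gave no verdict.

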